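# Open the worn-wheel valve of a countertop water filter by one true turn

## Robot

A 6-joint arm with a two-finger parallel gripper is mounted at the origin on a cart in front of the work surface, level with it; the furniture and walls round the work are solid. World frame = base frame: x ahead of the robot, y to its left, z up, the work surface at z = 0. Lengths are in m, angles in rad, forces in N, time in s.
With the tool pointing down it reaches from about 0.325 to 1 m from the base axis. Payload 5.1 kg.
Tool frame: the origin (TCP) lies midway between the tips of the shut fingers; the grasp point (between the pads) lies 19 mm behind it; z points along the fingers, y is the line along which they close (so a half turn about z gives the same grasp; the last joint's range is limited). The gripper opens to 85 mm and grips with 20 to 120 N. Pads are 22 mm wide; open, the fingers measure 114 mm over their backs; the gripper's body (76 mm by 85 mm) begins 54 mm behind the grasp point. The pads swing forward as they close: fully open they stand 13 mm farther back than shut.
Start: joints at [-1.415, 0.124, 1.65, -0, 1.367, -0.083], TCP at [0.154, -0.632, 0.231] pointing down, gripper open.
Joint ranges: [-2.61, 2.61], [-1.02, 2.33], [0.03, 2.71], [-1.35, 4.49], [0.32, 2.68], [-2.91, 2.91]. Speed limits (rad/s): [2.57, 2.57, 3.14, 3.14, 3.14, 3.14].

## Interface

Orientations are given as a 3x3 rotation matrix whose columns are the frame's x, y, z axes.
In Python, from bench import bot gives the robot as it stands.
- The arm moves only by the tool jog_arm, never from a script. Its argument "moves" is a list of rows, each an object of numbers: "hand": the finger opening in mm, from 0 to 85.4; "tx", "ty", "tz": the shift along the tool's x, y, z in mm; "rx", "ry", "rz": the turn, a rotation vector about the tool's x, y, z in degrees. In form: [{"hand": .., "tx": .., "ty": .., "tz": .., "rx": .., "ry": .., "rz": ..}, ...]. A call has 1 to 8 rows; each row is the pose to reach, as a shift and turn from the pose commanded when the call began, along the tool's axes at that moment; what a row does not reach only later rows make up. A row lasts 1/12 s, in which the tool goes at most 41.7 mm and 7.16 degrees, less where a joint would pass 70% of its speed; a pose out of reach is approached as far as the arm can. A call with a gripper value outside its range is refused whole. The fingers move at their own pace and stop on an object; "squeeze" is the grip in N (left out, the last holds). Time passes only in rows, so rows that repeat a pose let the fingers close. It gives the time, the measured TCP pose, the force, the opening and the grip force at its end, in the units of the state.
- bot.get_obs(): the state, without advancing time (a new reading comes with each control period).
- bot.camera(name): name is "scene" or "top"; returns the picture (384x512x3 uint8, red, green, blue); there is no depth.
- bot.calibration(name): a dict with "camera_matrix" (3x3 intrinsics, pixels), "k1" (the pictures are not rectified: a ray, as slopes to the right and down, at radius r is drawn at 1 + k1 r^2 times it, then the intrinsics apply), "origin" and "attitude" of the camera in the world. Camera axes: x right, y up, looking along -z (the intrinsics and any distortion apply to the point x, -y, -z); pixel columns grow to the right and rows downward; lengths in m; the calibration is good to about 2 mm. A picture is of the moment at which its call begins. calibration takes no time and is no camera call.
- bot.job_done(): hands the job in; it is judged then, once.
The state is a dict: "time_s": time; "joints": joint angles; "joint_vel": joint speeds; "joint_efforts": joint torques, N m; "eef_pos": TCP position; "tool_rot": TCP orientation; "ft_force": force on the tool from outside, world axes, zero at the start; "ft_torque": the same for the moment, N m; "gripper_width": finger opening in m; "gripper_force": force on a finger pad.
Only numpy, scipy, OpenCV 4.12 (cv2) and the standard library are available. Lean on these libraries where they do the work, as an engineer would, in place of code of your own. Each camera call takes 0.05 s, during which the arm holds its last target. There are 200 camera calls.

## Task

Swing the filter's spout over the glass so that it would run into it, then open the shut valve by exactly one full turn. The red handwheel is worn and has up to two thirds of a turn of play before it drives the spindle: turn it anticlockwise until you feel it start to drive, count the one turn only from there, and do not go past it. The filter only stands on rubber feet, so do not shove it about, leave the glass, lemon, garlic and shaker where they stand, and let go when the valve is set.

Things in the scene. Friction and masses are not known exactly. Their poses are not given: they have to be found in the camera images.
- filter: Countertop water filter, 3.6 to 4.4 kg with its fittings, loose on rubber feet; white base 176 (x) by 190 (y) mm, blue and white cartridge housing at the back, 153 mm high; brass valve with red wheel front right, steel swivel post left. Origin on the worktop under the base; x to its back, y to its left seen from the front, z up. Slides when pushed sideways with about 18 to 29 N.
- swivel_axis (a point): Point on the upright swivel axis of the spout, at the height of the spout's level tube, 154 mm above the worktop; at x +10, y +65 mm in the filter's frame. Fixed nearby: a tall fridge at the right end of the worktop, its near upright edge at x 496, y -187 mm; fold the arm to about 0.38 m from its base axis to pass it.
- spout_grip (a point): Point on the middle line of the spout's level tube (steel, 12 mm diameter), 55 mm from the swivel axis, 154 mm up: pinch it here from above or push it. The spout turns only about the swivel axis, with 0.06 N m of friction, and stays where left; from pointing to the filter's front (-x) it can swing up to 2.3 rad clockwise seen from above. It starts 0.3 to 0.7 rad from there.
- spout_outlet (a point): Lower end of the spout's black downward nozzle (15 mm wide): 80 mm from the swivel axis, 118 mm above the worktop, 27 mm above the glass's rim. Fixed nearby: the wall cabinet's lower front edge passes through x 530, y 247, z 463 mm, level along (1, -1, 0); all behind and above is cabinet. An upright wrist over the wheel may strike it: lean it back to the robot by some 0.45 rad.
- valve_axis (a point): Point on the upright axis of the valve (wheel, brass sleeve and stem) in the middle plane of the wheel, 196 mm above the worktop; at x -40, y -65 mm in the filter's frame. The red wheel is 92 mm over its rim, the rim 191 to 201 mm up, with four spokes. Anticlockwise seen from above opens. Turned the other way it soon jams: the gate is shut on its seat.
- knob_mid (a point): Middle of the handwheel's upright black revolving grip: 18 mm diameter, 202 to 244 mm up, this point at 224 mm, 38 mm from the valve axis. It revolves freely: the hand can go round without turning. At the start 0.3 to 4.0 rad of play lie ahead, under 1 N at the grip; then the wheel drives the sleeve, tight in its packing: about 9 N along the circle while moving, some 6 N at a stop.
- stem_tip (a point): Top of the steel threaded stem, 8 mm diameter, standing out of the wheel's hub on the valve axis. It does not turn; it rises 3.0 mm per full turn of the sleeve, in proportion. Gate shut (start): 222 mm above the worktop. It stands still while the wheel moves in its play. Full travel 2.5 turns.
- tumbler: Clear glass tumbler, 80 mm wide at the rim, 91 mm high, standing upleft on the worktop to the left of the filter. Origin at the middle of its underside.
- lemon: Yellow lemon, 76 x 57 x 59 mm, lying behind the filter to the right, in the corner. Origin at its underside. Not to be moved.
- garlic: Head of garlic, 61 x 59 x 60 mm, behind the filter to the left. Origin at its underside. Not to be moved.
- table_shaker: Small table shaker with grey top, 44 mm wide, 90 mm high, behind the filter to the left. Origin at its underside. Not to be moved.

How it is judged:
By the outcome, as a careful person would: the job done as asked, in the order asked, and still so for the second after the job is handed in, with the robot touching nothing.
It also fails if it takes over 72 s, if anything falls off the work surface, if the arm or the gripper's body presses on something with over 40 N, if the wrist force passes 120 N, or if a joint passes its speed limit or range.

## Working session

There is one attempt and no reset: what is moved stays moved. The work goes in short steps, Python scripts to look and compute and a tool call to move; the robot and the scene stay as the last step left them, time stands still between calls to the robot, and variables do not carry over. Pictures are saved under pics/ and viewed, at most 10 in all, crops included, and the job is handed in when it is done.

Besides the shell and the picture viewer there is one more tool, called by a JSON object that holds its "fn" and its "kwargs", one argument or row to a line. jog_arm: Moves the arm, as the interface text tells. Its arguments: {"type":"object","properties":{"moves":{"type":"array"},"squeeze":{"type":"number"}},"required":["moves"]}

```bash
ls; mkdir -p pics
python3 - <<'E'
from bench import bot
import cv2
for n in("scene","top"):
    cv2.imwrite(f"pics/{n}0.png",cv2.cvtColor(bot.camera(n),cv2.COLOR_RGB2BGR)); print(n,bot.calibration(n))
o=bot.get_obs();print(o)
E
```

```text
pics
scene {'camera_matrix': array([[411.50043385,   0.        , 256.5405364 ],
       [  0.        , 411.50043385, 193.62098148],
       [  0.        ,   0.        ,   1.        ]]), 'k1': -0.1356728669476194, 'origin': array([0.04734296, 0.58807163, 0.76198091]), 'attitude': array([[-0.6236711 ,  0.56530184, -0.53987794],
       [-0.7815925 , -0.44024147,  0.4419283 ],
       [ 0.01214622,  0.69758245,  0.71640156]])}
top {'camera_matrix': array([[404.28873518,   0.        , 252.77097449],
       [  0.        , 404.28873518, 192.1720655 ],
       [  0.        ,   0.        ,   1.        ]]), 'k1': -0.09666442247640132, 'origin': array([0.38805466, 0.23220503, 0.97764753]), 'attitude': array([[-2.04900373e-03,  9.88835080e-01, -1.48999953e-01],
       [-9.99961279e-01, -7.50891110e-04,  8.76790155e-03],
       [ 8.55812589e-03,  1.49012149e-01,  9.88798330e-01]])}
{'time_s': 0.1, 'joints': array([-1.41460773e+00,  1.24459834e-01,  1.65156006e+00,  1.18493930e-05,
        1.36749179e+00, -8.25883559e-02]), 'joint_vel': array([-0.00121604,  0.00042935, -0.00195135, -0.00082565, -0.0008837 ,
       -0.00023375]), 'joint_efforts': array([ 1.08678163e-03, -4.24931824e+01, -3.66652179e+01, -9.15172109e-05,
        3.91425885e-03, -7.63488686e-07]), 'eef_pos': array([ 0.15362944, -0.63100886,  0.23014966]), 'tool_rot': array([[ 9.71628563e-01,  2.36511845e-01, -2.87047979e-04],
       [ 2.36511958e-01, -9.71626725e-01,  1.89746683e-03],
       [ 1.69869894e-04, -1.91152325e-03, -9.99998159e-01]]), 'ft_force': array([-0.60854831,  0.01076944,  0.85625008]), 'ft_torque': array([-0.01664199, -0.00493477, -0.00466386]), 'gripper_force': 0.0, 'gripper_width': 0.08521402882856337}
```

View pics/scene0.png

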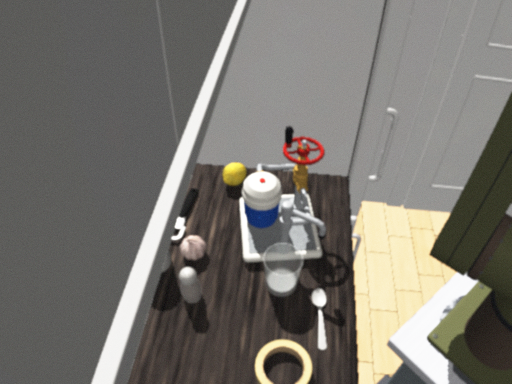

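View pics/top0.png

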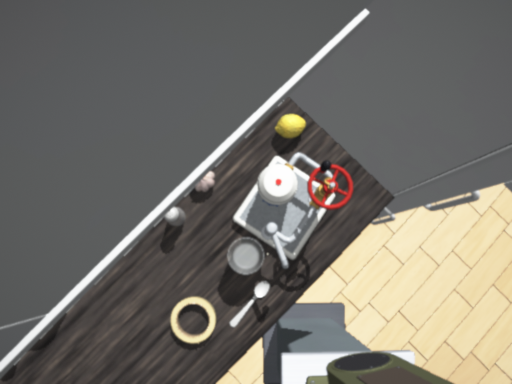

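The scene view shows the wheel at (304,150), black knob at (289,133) and glass at (282,268). The top view shows the wheel at (330,186), knob at (326,166), swivel post at (271,228), nozzle at about (287,262) and glass at (245,256).

```bash
cat > h.py <<'E'
from bench import bot
import cv2, numpy as np
np.set_printoptions(precision=4,suppress=True)
def ray(n,uv):
    c=bot.calibration(n);K=c["camera_matrix"]
    p=cv2.undistortPoints(np.array([[uv]],float),K,np.array([c["k1"],0,0,0.]))[0,0] if 0 else None
    d=(np.array(uv,float)-K[:2,2])/K[0,0]; s=d.copy()
    for _ in range(30): s=d/(1+c["k1"]*(s@s))
    v=c["attitude"]@np.array([s[0],-s[1],-1]); return c["origin"],v/np.linalg.norm(v)
def plane(n,uv,z):
    o,v=ray(n,uv); return o+v*(z-o[2])/v[2]
def tri(a,b):
    (o,v),(p,w)=ray("scene",a),ray("top",b)
    t=np.linalg.lstsq(np.c_[v,-w],p-o,rcond=None)[0]
    A,B=o+t[0]*v,p+t[1]*w; return (A+B)/2,np.linalg.norm(A-B)
def proj(n,P):
    c=bot.calibration(n);K=c["camera_matrix"]; q=c["attitude"].T@(np.array(P)-c["origin"])
    s=np.array([q[0],-q[1]])/-q[2]; return s*(1+c["k1"]*(s@s))*K[0,0]+K[:2,2]
def red(im):
    i=im.astype(int); return ((i[...,0]>110)&(i[...,1]<70)&(i[...,2]<70)).astype(np.uint8)
def wheel(n,im):
    # outer contour of the rim, cast on the rim plane, circle by least squares
    m=red(im); c=max(cv2.findContours(m,cv2.RETR_EXTERNAL,cv2.CHAIN_APPROX_NONE)[0],key=cv2.contourArea)
    P=np.array([plane(n,p[0],.196)[:2] for p in cv2.convexHull(c)])
    s=np.linalg.lstsq(np.c_[2*P,np.ones(len(P))],(P**2).sum(1),rcond=None)[0]
    return s[:2],np.sqrt(s[2]+s[:2]@s[:2])
E
python3 - <<'E'
from h import *
T=cv2.imread("pics/top0.png");S=cv2.imread("pics/scene0.png")
for n,i in(("top",T),("scene",S)):
    print(n,wheel(n,i[...,::-1]))
a=cv2.resize(T[140:300,215:365],None,fx=3.7,fy=3.7,interpolation=cv2.INTER_CUBIC)[:590]
cv2.imwrite("pics/topc.png",a)
b=cv2.resize(S[115:305,220:350],None,fx=3.1,fy=3.1,interpolation=cv2.INTER_CUBIC)
cv2.imwrite("pics/scenec.png",b)
E
```

```text
top (array([0.5186, 0.0726]), np.float64(0.04530752678009744))
scene (array([0.5153, 0.0784]), np.float64(0.04467509781455656))
```

View pics/topc.png

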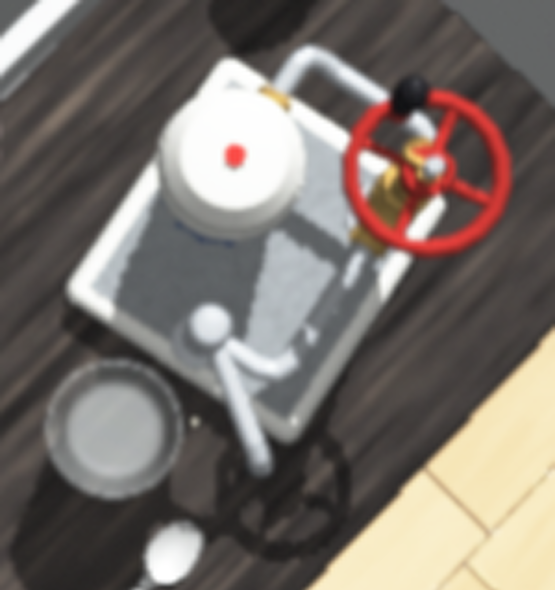

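View pics/scenec.png

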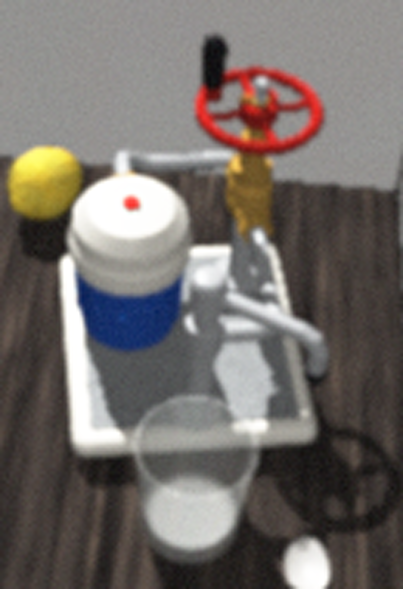

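Crops: wheel centred on the stem at about top (332,184), knob top (325.8,165), post cap (271.8,227.8), spout elbow (285.5,266), glass rim centre (246,255.7). The spout points down and right, away from the glass.

Run:
```python
from h import *
t=lambda x,y:(215+x/3.7-.36,140+y/3.7-.36); s=lambda x,y:(220+x/3.1-.33,115+y/3.1-.33)
f={"stem .222":(t(433,163),s(262,85),.222),"knob .244":(t(410,93),s(215,42),.244),"post":(t(210,325),s(208,277),.165),
"elbow .154":(t(261,462),s(318,345),.154),"rim .091":(t(115,428),s(199,445),.091)}
R={}
for k,(a,b,z) in f.items():
    R[k]=plane("top",a,z)[:2]; print(k,"tri",*tri(b,a),"top",R[k],"scene",plane("scene",b,z)[:2])
for z in (.02,.03,.04): print(z,[plane("top",t(*c),z)[:2] for c in((228,58),(68,290),(290,445))])
V=np.array([.5175,.0745])
w=R["post"]-V; yaw=np.arctan2(w[1],w[0])-np.arctan2(130,50); print("dist",np.linalg.norm(w),"yaw",yaw)
c,s_=np.cos(yaw),np.sin(yaw);Rm=np.array([[c,-s_],[s_,c]]);
O=V-Rm@[-.04,-.065];SW=O+Rm@[.01,.065];print("O",O,"SW",SW)
for k in("knob .244","elbow .154","rim .091"):
  for C,nm in((V,"V"),(SW,"SW")):
    d=R[k]-C;print(k,nm,np.linalg.norm(d),"world ang",np.arctan2(d[1],d[0]))
```

```text
stem .222 tri [0.5196 0.0727 0.2121] 0.0006915559611088116 top [0.5182 0.075 ] scene [0.5109 0.0818]
knob .244 tri [0.5519 0.0889 0.237 ] 0.00042631755055519313 top [0.5501 0.0901] scene [0.5452 0.0957]
post tri [0.4394 0.188  0.162 ] 0.0013758844163945603 top [0.4387 0.1877] scene [0.438  0.1905]
elbow .154 tri [0.3648 0.1593 0.143 ] 0.001150468145391506 top [0.3647 0.1599] scene [0.3596 0.1673]
rim .091 tri [0.3829 0.2399 0.0851] 0.00013884139973826027 top [0.383  0.2399] scene [0.3799 0.2429]
0.02 [array([0.623 , 0.1664]), array([0.4704, 0.2707]), array([0.3715, 0.1296])]
0.03 [array([0.6205, 0.1671]), array([0.4695, 0.2703]), array([0.3717, 0.1307])]
0.04 [array([0.6181, 0.1677]), array([0.4686, 0.2699]), array([0.3719, 0.1317])]
dist 0.13791788047143866 yaw 0.974896971055657
O [0.4862 0.1441] SW [0.438  0.1888]
knob .244 V 0.03619037240158874 world ang 0.44640431985263285
knob .244 SW 0.1494290111047372 world ang -0.7216893862715463
elbow .154 V 0.1750222733377911 world ang 2.631886954677128
elbow .154 SW 0.07875692554294496 world ang -2.7652044626508396
rim .091 V 0.21321647037165928 world ang 2.253427169677552
rim .091 SW 0.07505056841443013 world ang 2.392766395853171
```

```bash
cat >> h.py <<'E'
def rows(W,extra="",p0=None):
    # world TCP targets (m) -> tool shifts (mm) from present pose
    o=bot.get_obs(); p=o["eef_pos"] if p0 is None else p0
    for w in W: print((o["tool_rot"].T@(np.array(w)-p)*1000).round(1))
E
python3 - <<'E'
from h import *
A=lambda a,r=.38,z=.27:(r*np.cos(np.radians(a)),r*np.sin(np.radians(a)),z)
rows([A(-76.3)]+[A(-76.3+5.9*k) for k in range(1,17)]+[(.400,.135,.27)],p0=bot.get_obs()["eef_pos"])
E
```

```text
[   0.1 -269.5  -39.3]
[  39.2 -271.5  -39.3]
[  77.8 -277.6  -39.3]
[ 115.6 -287.5  -39.3]
[ 152.2 -301.4  -39.2]
[ 187.2 -318.8  -39.2]
[ 220.2 -339.8  -39.2]
[ 250.9 -364.1  -39.1]
[ 278.9 -391.4  -39.1]
[ 303.9 -421.5  -39. ]
[ 325.8 -453.9  -38.9]
[ 344.1 -488.4  -38.9]
[ 358.9 -524.7  -38.8]
[ 369.8 -562.2  -38.7]
[ 376.8 -600.7  -38.6]
[ 379.9 -639.7  -38.6]
[ 378.8 -678.8  -38.5]
[ 420.6 -686.1  -38.5]
```

{"fn": "jog_arm", "kwargs": {
  "moves": [
    {"hand": 0,"tx": 0,"ty": -269,"tz": -40},
    {"hand": 0,"tx": 0,"ty": -269,"tz": -40},
    {"hand": 0,"tx": 0,"ty": -269,"tz": -40},
    {"hand": 0,"tx": 0,"ty": -269,"tz": -40},
    {"hand": 0,"tx": 0,"ty": -269,"tz": -40},
    {"hand": 0,"tx": 0,"ty": -269,"tz": -40},
    {"hand": 0,"tx": 0,"ty": -269,"tz": -40},
    {"hand": 0,"tx": 0,"ty": -269,"tz": -40}
  ]
}}

```text
invalid input at $.moves[0]: expected keys hand, tx, ty, tz, rx, ry, rz
```

{"fn": "jog_arm", "kwargs": {
  "moves": [
    {"hand": 0,"tx": 0,"ty": -269,"tz": -40,"rx": 0,"ry": 0,"rz": 0},
    {"hand": 0,"tx": 0,"ty": -269,"tz": -40,"rx": 0,"ry": 0,"rz": 0},
    {"hand": 0,"tx": 0,"ty": -269,"tz": -40,"rx": 0,"ry": 0,"rz": 0},
    {"hand": 0,"tx": 0,"ty": -269,"tz": -40,"rx": 0,"ry": 0,"rz": 0},
    {"hand": 0,"tx": 0,"ty": -269,"tz": -40,"rx": 0,"ry": 0,"rz": 0},
    {"hand": 0,"tx": 0,"ty": -269,"tz": -40,"rx": 0,"ry": 0,"rz": 0},
    {"hand": 0,"tx": 0,"ty": -269,"tz": -40,"rx": 0,"ry": 0,"rz": 0},
    {"hand": 0,"tx": 0,"ty": -269,"tz": -40,"rx": 0,"ry": 0,"rz": 0}
  ]
}}

```text
time_s: 0.77
eef_pos: [0.0896, -0.3676, 0.2721]
tool_rot: [[0.972, 0.236, 0.0], [0.236, -0.972, -0.002], [-0.001, 0.002, -1.0]]
ft_force: [0.2, -0.6, 0.0]
gripper_width: 0.0002
gripper_force: 0.0
```

{"fn": "jog_arm", "kwargs": {
  "moves": [
    {"hand": 0,"tx": 39,"ty": -2,"tz": 0,"rx": 0,"ry": 0,"rz": 0},
    {"hand": 0,"tx": 78,"ty": -8,"tz": 0,"rx": 0,"ry": 0,"rz": 0},
    {"hand": 0,"tx": 116,"ty": -18,"tz": 0,"rx": 0,"ry": 0,"rz": 0},
    {"hand": 0,"tx": 152,"ty": -32,"tz": 0,"rx": 0,"ry": 0,"rz": 0},
    {"hand": 0,"tx": 187,"ty": -49,"tz": 0,"rx": 0,"ry": 0,"rz": 0},
    {"hand": 0,"tx": 220,"ty": -70,"tz": 0,"rx": 0,"ry": 0,"rz": 0},
    {"hand": 0,"tx": 251,"ty": -95,"tz": 0,"rx": 0,"ry": 0,"rz": 0},
    {"hand": 0,"tx": 279,"ty": -122,"tz": 0,"rx": 0,"ry": 0,"rz": 0}
  ]
}}

```text
time_s: 1.43
eef_pos: [0.3337, -0.1842, 0.2708]
tool_rot: [[0.972, 0.237, -0.0], [0.237, -0.972, 0.0], [-0.0, -0.0, -1.0]]
ft_force: [-0.2, -0.5, 0.4]
gripper_width: -0.0002
gripper_force: 0.0
```

{"fn": "jog_arm", "kwargs": {
  "moves": [
    {"hand": 0,"tx": 25,"ty": -30,"tz": 0,"rx": 0,"ry": 0,"rz": 0},
    {"hand": 0,"tx": 47,"ty": -63,"tz": 0,"rx": 0,"ry": 0,"rz": 0},
    {"hand": 0,"tx": 65,"ty": -97,"tz": 0,"rx": 0,"ry": 0,"rz": 0},
    {"hand": 0,"tx": 80,"ty": -133,"tz": 0,"rx": 0,"ry": 0,"rz": 0},
    {"hand": 0,"tx": 91,"ty": -171,"tz": 0,"rx": 0,"ry": 0,"rz": 0},
    {"hand": 0,"tx": 98,"ty": -209,"tz": 0,"rx": 0,"ry": 0,"rz": 0},
    {"hand": 0,"tx": 101,"ty": -248,"tz": 0,"rx": 0,"ry": 0,"rz": 0},
    {"hand": 0,"tx": 100,"ty": -287,"tz": 0,"rx": 0,"ry": 0,"rz": 0}
  ]
}}

```text
time_s: 2.1
eef_pos: [0.3615, 0.1188, 0.2708]
tool_rot: [[0.972, 0.237, -0.0], [0.237, -0.972, 0.0], [-0.0, -0.0, -1.0]]
ft_force: [1.2, -0.1, 1.0]
gripper_width: 0.0004
gripper_force: 0.0
```

Run:
```python
from h import *
o=bot.get_obs();print(o["time_s"],o["joints"],o["eef_pos"],o["tool_rot"],o["ft_force"],o["gripper_width"])
SW=np.array([.438,.1888])
def P(a,off,z,r=.048): return (*(SW+r*np.array([np.cos(a),np.sin(a)])+off*np.array([-np.sin(a),np.cos(a)])),z)
rows([P(-2.765,.036,.27),P(-2.765,.036,.14)]+[P(a,f,.14) for a,f in zip(np.linspace(-2.765,-3.89,9),np.linspace(.0205,.023,9))]+[P(-3.89,.04,.14),P(-3.89,.04,.27)])
I=bot.camera("top");cv2.imwrite("pics/t1.png",cv2.cvtColor(I,cv2.COLOR_RGB2BGR))
print("tcp px",proj("top",o["eef_pos"]),wheel("top",I))
```

```text
2.1 [ 0.1762 -0.5447  2.1504  0.0001  1.5363  1.5082] [0.3615 0.1188 0.2708] [[ 0.9716  0.2365 -0.0004]
 [ 0.2365 -0.9716  0.    ]
 [-0.0004 -0.0001 -1.    ]] [ 1.1782 -0.0838  0.9843] 0.00036446863344818985
[48.3 -7.6  0.8]
[ 48.3  -7.6 130.8]
[ 46.2 -23.  130.8]
[ 42.9 -29.2 130.8]
[ 40.4 -35.8 130.8]
[ 38.9 -42.7 130.8]
[ 38.2 -49.8 130.8]
[ 38.6 -56.9 130.8]
[ 39.9 -64.  130.8]
[ 42.1 -70.8 130.8]
[ 45.3 -77.2 130.8]
[ 31.1 -67.9 130.8]
[ 31.1 -67.9   0.8]
tcp px [314.7879 268.1304] (array([0.5184, 0.0725]), np.float64(0.045199125670208035))
```

View pics/t1.png

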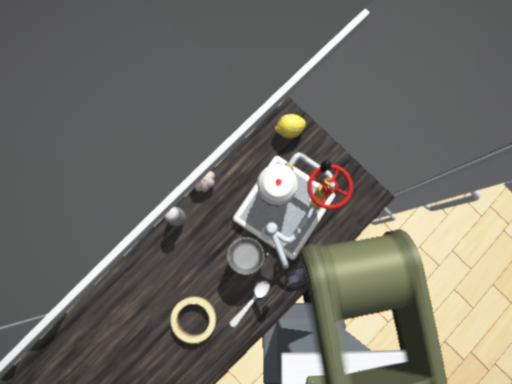

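The picture shows the folded arm covering about (305–430, 235–384), with the hand hidden under it and the scene otherwise unchanged. I'll go down beside the spout and push it round.

{"fn": "jog_arm", "kwargs": {
  "moves": [
    {"hand": 0,"tx": 48,"ty": -8,"tz": 0,"rx": 0,"ry": 0,"rz": 0},
    {"hand": 0,"tx": 48,"ty": -8,"tz": 30,"rx": 0,"ry": 0,"rz": 0},
    {"hand": 0,"tx": 48,"ty": -8,"tz": 60,"rx": 0,"ry": 0,"rz": 0},
    {"hand": 0,"tx": 48,"ty": -8,"tz": 95,"rx": 0,"ry": 0,"rz": 0},
    {"hand": 0,"tx": 48,"ty": -8,"tz": 120,"rx": 0,"ry": 0,"rz": 0},
    {"hand": 0,"tx": 48,"ty": -8,"tz": 131,"rx": 0,"ry": 0,"rz": 0},
    {"hand": 0,"tx": 48,"ty": -8,"tz": 131,"rx": 0,"ry": 0,"rz": 0}
  ]
}}

```text
time_s: 2.73
eef_pos: [0.4043, 0.1354, 0.1367]
tool_rot: [[0.972, 0.236, -0.007], [0.236, -0.972, -0.001], [-0.007, -0.0, -1.0]]
ft_force: [-0.7, -0.7, -0.2]
gripper_width: 0.0001
gripper_force: 0.0
```

{"fn": "jog_arm", "kwargs": {
  "moves": [
    {"hand": 0,"tx": 0,"ty": -8,"tz": 0,"rx": 0,"ry": 0,"rz": 0},
    {"hand": 0,"tx": -2,"ty": -15,"tz": 0,"rx": 0,"ry": 0,"rz": 0},
    {"hand": 0,"tx": -5,"ty": -21,"tz": 0,"rx": 0,"ry": 0,"rz": 0},
    {"hand": 0,"tx": -8,"ty": -28,"tz": 0,"rx": 0,"ry": 0,"rz": 0},
    {"hand": 0,"tx": -9,"ty": -35,"tz": 0,"rx": 0,"ry": 0,"rz": 0},
    {"hand": 0,"tx": -10,"ty": -42,"tz": 0,"rx": 0,"ry": 0,"rz": 0},
    {"hand": 0,"tx": -10,"ty": -42,"tz": 0,"rx": 0,"ry": 0,"rz": 0}
  ]
}}

```text
time_s: 3.32
eef_pos: [0.3862, 0.1757, 0.1408]
tool_rot: [[0.971, 0.238, 0.0], [0.238, -0.971, 0.001], [0.001, -0.001, -1.0]]
ft_force: [0.2, -0.7, -0.5]
gripper_width: -0.0002
gripper_force: 0.0
```

{"fn": "jog_arm", "kwargs": {
  "moves": [
    {"hand": 0,"tx": 0,"ty": -7,"tz": 0,"rx": 0,"ry": 0,"rz": 0},
    {"hand": 0,"tx": 2,"ty": -14,"tz": 0,"rx": 0,"ry": 0,"rz": 0},
    {"hand": 0,"tx": 4,"ty": -21,"tz": 0,"rx": 0,"ry": 0,"rz": 0},
    {"hand": 0,"tx": 7,"ty": -27,"tz": 0,"rx": 0,"ry": 0,"rz": 0},
    {"hand": 0,"tx": 7,"ty": -27,"tz": 0,"rx": 0,"ry": 0,"rz": 0}
  ]
}}

```text
time_s: 3.73
eef_pos: [0.387, 0.2035, 0.1401]
tool_rot: [[0.971, 0.238, -0.001], [0.238, -0.971, 0.001], [-0.001, -0.001, -1.0]]
ft_force: [0.8, 0.5, 1.0]
gripper_width: -0.0002
gripper_force: 0.0
```

Run:
```python
from h import *
o=bot.get_obs();print(o["eef_pos"])
I=bot.camera("top");S=bot.camera("scene");print(wheel("top",I))
f=lambda im:cv2.resize(cv2.cvtColor(im,cv2.COLOR_RGB2BGR),(390,590),interpolation=cv2.INTER_CUBIC)
cv2.imwrite("pics/both1.png",np.hstack([f(I[150:310,215:321]),f(S[115:305,220:346])]))
```

```text
[0.387  0.2035 0.1401]
(array([0.5185, 0.0725]), np.float64(0.04514848908157868))
```

View pics/both1.png

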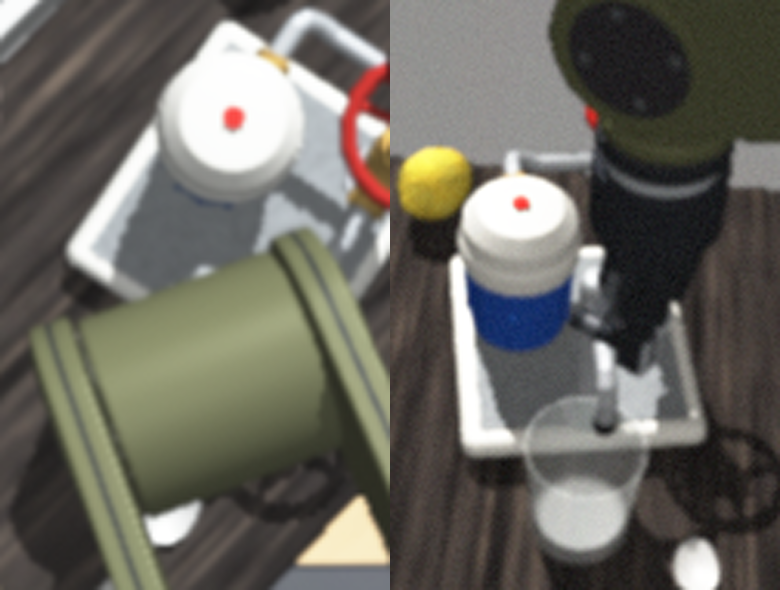

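The scene half shows the nozzle at about scene (289.5,252), over the right part of the glass rim; the fingers stand behind the tube.

Run:
```python
from h import *
for z in (.118,.125): print(plane("scene",(289.2,251.5),z))
print("rim scene",plane("scene",(283.9,258.6),.091))
o=bot.get_obs()
SW=np.array([.438,.1888]);t=o["eef_pos"][:2];R=o["tool_rot"][:2,:2]
c=[t+R@np.array([sx*.011,sy*.0145]) for sx in(-1,1) for sy in(-1,1)]
for q in c: d=q-SW;r=np.hypot(*d);a=np.arctan2(d[1],d[0])%(2*np.pi)-2*np.pi;print(q,r,a, "tube", a-np.arcsin(.006/r))
```

```text
[0.3721 0.2383 0.118 ]
[0.3685 0.2421 0.125 ]
rim scene [0.3792 0.2435 0.091 ]
[0.3729 0.2143] 0.06997071965207849 -3.515071746478017 tube -3.600927338022689
[0.3797 0.1862] 0.058330922457905325 -3.0962548116999034 tube -3.1992984617657463
[0.3942 0.2195] 0.053493125262143136 -3.7539042411152264 tube -3.8663047128228327
[0.4011 0.1914] 0.036987955349323566 -3.2112052951250964 tube -3.3741402341667786
```

{"fn": "jog_arm", "kwargs": {
  "moves": [
    {"hand": 0,"tx": 4,"ty": -3,"tz": 0,"rx": 0,"ry": 0,"rz": 0},
    {"hand": 0,"tx": 4,"ty": -3,"tz": 0,"rx": 0,"ry": 0,"rz": 0},
    {"hand": 0,"tx": -9,"ty": 9,"tz": 0,"rx": 0,"ry": 0,"rz": 0},
    {"hand": 0,"tx": -12,"ty": 12,"tz": -30,"rx": 0,"ry": 0,"rz": 0},
    {"hand": 0,"tx": -12,"ty": 12,"tz": -70,"rx": 0,"ry": 0,"rz": 0},
    {"hand": 0,"tx": -12,"ty": 25,"tz": -105,"rx": 0,"ry": 6,"rz": 0},
    {"hand": 0,"tx": -5,"ty": 60,"tz": -125,"rx": 0,"ry": 12,"rz": 0},
    {"hand": 45,"tx": 0,"ty": 95,"tz": -145,"rx": 0,"ry": 18,"rz": 0}
  ]
}}

```text
time_s: 4.5
eef_pos: [0.4108, 0.1102, 0.2892]
tool_rot: [[0.92, 0.24, 0.309], [0.228, -0.971, 0.075], [0.318, 0.002, -0.948]]
ft_force: [1.2, -1.7, -0.3]
gripper_width: 0.0105
gripper_force: 0.0
```

Run:
```python
from h import *
o=bot.get_obs();print(o["eef_pos"],o["tool_rot"],o["ft_force"],o["time_s"])
rows([(.5602,.0930,.29),(.5602,.0930,.2129)])
I=bot.camera("top");S=bot.camera("scene");print(wheel("top",I))
f=lambda im:cv2.resize(cv2.cvtColor(im,cv2.COLOR_RGB2BGR),(390,590),interpolation=cv2.INTER_CUBIC)
cv2.imwrite("pics/both2.png",np.hstack([f(I[150:310,215:321]),f(S[115:305,220:346])]))
```

```text
[0.4108 0.1102 0.2892] [[ 0.9201  0.2404  0.3093]
 [ 0.2285 -0.9707  0.0749]
 [ 0.3183  0.0018 -0.948 ]] [ 1.1713 -1.6546 -0.3344] 4.5
[133.8  52.7  44.1]
[109.3  52.5 117.2]
(array([0.5185, 0.0725]), np.float64(0.04515592216743426))
```

View pics/both2.png

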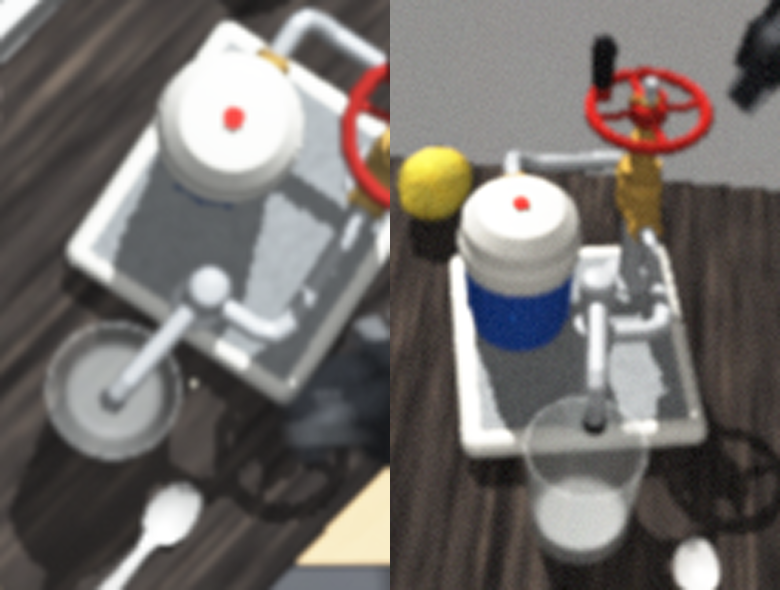

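The spout tip now sits at the middle of the glass in the top half (about 115,390), and the filter has not moved. Next, the knob.

{"fn": "jog_arm", "kwargs": {
  "moves": [
    {"hand": 45,"tx": 33,"ty": 13,"tz": 8,"rx": 0,"ry": 4,"rz": 0},
    {"hand": 45,"tx": 65,"ty": 26,"tz": 18,"rx": 0,"ry": 8,"rz": 0},
    {"hand": 45,"tx": 98,"ty": 40,"tz": 30,"rx": 0,"ry": 8,"rz": 0},
    {"hand": 45,"tx": 125,"ty": 51,"tz": 40,"rx": 0,"ry": 8,"rz": 0},
    {"hand": 45,"tx": 134,"ty": 53,"tz": 44,"rx": 0,"ry": 8,"rz": 0},
    {"hand": 45,"tx": 134,"ty": 53,"tz": 44,"rx": 0,"ry": 8,"rz": 0},
    {"hand": 45,"tx": 134,"ty": 53,"tz": 44,"rx": 0,"ry": 8,"rz": 0}
  ]
}}

```text
time_s: 5.18
eef_pos: [0.5589, 0.0924, 0.2832]
tool_rot: [[0.875, 0.237, 0.423], [0.213, -0.972, 0.104], [0.435, -0.001, -0.9]]
ft_force: [-0.2, 0.3, -0.3]
gripper_width: 0.0446
gripper_force: 0.0
```

Run:
```python
from h import *
o=bot.get_obs();print(o["eef_pos"],o["tool_rot"],o["ft_force"],o["time_s"],o["gripper_width"],o["joints"])
rows([(.5602,.0930,.2129)])
I=bot.camera("top");S=bot.camera("scene");print(wheel("scene",S))
f=lambda im:cv2.resize(cv2.cvtColor(im,cv2.COLOR_RGB2BGR),(390,590),interpolation=cv2.INTER_CUBIC)
cv2.imwrite("pics/both3.png",np.hstack([f(I[130:290,255:361]),f(S[55:245,240:366])]))
```

```text
[0.5589 0.0924 0.2832] [[ 0.8748  0.2369  0.4226]
 [ 0.2127 -0.9715  0.1042]
 [ 0.4352 -0.0012 -0.9003]] [-0.2352  0.2879 -0.3287] 5.1833 0.04461959498345502 [ 0.0229 -0.3611  2.0513  0.1116  1.0132  1.3168]
[-29.4  -0.2  63.9]
(array([0.5148, 0.0784]), np.float64(0.04449187280167988))
```

View pics/both3.png

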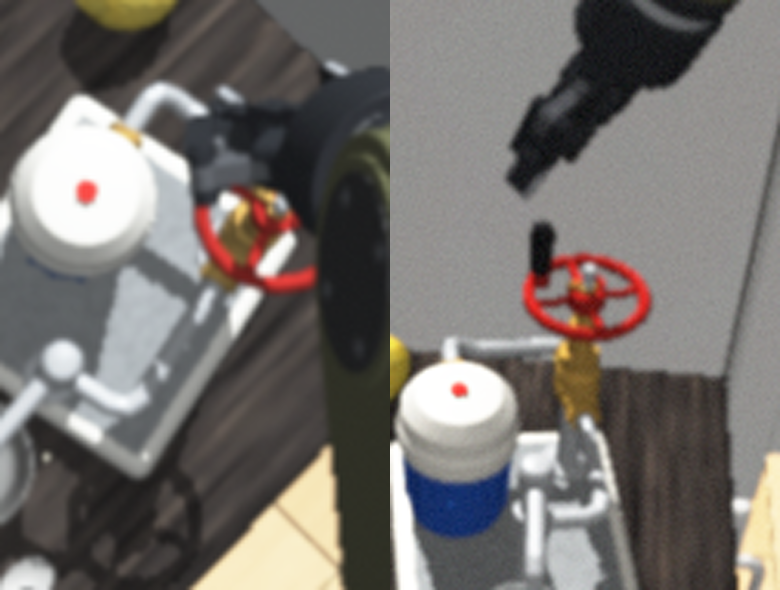

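The top half shows the fingers above the knob and the scene half shows the tips above and behind it at about (518,185). Both fit the computed pose, so I'll descend.

{"fn": "jog_arm", "kwargs": {
  "moves": [
    {"hand": 45,"tx": -6,"ty": 0,"tz": 13,"rx": 0,"ry": 0,"rz": 0},
    {"hand": 45,"tx": -12,"ty": 0,"tz": 26,"rx": 0,"ry": 0,"rz": 0},
    {"hand": 45,"tx": -18,"ty": 0,"tz": 39,"rx": 0,"ry": 0,"rz": 0},
    {"hand": 45,"tx": -24,"ty": 0,"tz": 52,"rx": 0,"ry": 0,"rz": 0},
    {"hand": 45,"tx": -29,"ty": 0,"tz": 64,"rx": 0,"ry": 0,"rz": 0},
    {"hand": 45,"tx": -29,"ty": 0,"tz": 64,"rx": 0,"ry": 0,"rz": 0},
    {"hand": 45,"tx": -29,"ty": 0,"tz": 64,"rx": 0,"ry": 0,"rz": 0}
  ]
}}

```text
time_s: 5.87
eef_pos: [0.5601, 0.0927, 0.2142]
tool_rot: [[0.874, 0.237, 0.425], [0.213, -0.971, 0.104], [0.438, -0.0, -0.899]]
ft_force: [0.3, 0.7, 0.2]
gripper_width: 0.0449
gripper_force: 0.0
```

Run:
```python
from h import *
o=bot.get_obs();print(o["eef_pos"],o["ft_force"],o["time_s"])
I=bot.camera("top");S=bot.camera("scene");print(wheel("scene",S),proj("scene",o["eef_pos"]),proj("top",o["eef_pos"]))
f=lambda im:cv2.resize(cv2.cvtColor(im,cv2.COLOR_RGB2BGR),(390,590),interpolation=cv2.INTER_CUBIC)
cv2.imwrite("pics/both4.png",np.hstack([f(I[120:240,285:364]),f(S[85:205,260:339])]))
```

```text
[0.5601 0.0927 0.2142] [0.2655 0.6753 0.2217] 5.8667
(array([0.5168, 0.0876]), np.float64(0.03846561112334364)) [284.5776 135.522 ] [321.1137 163.0691]
```

View pics/both4.png

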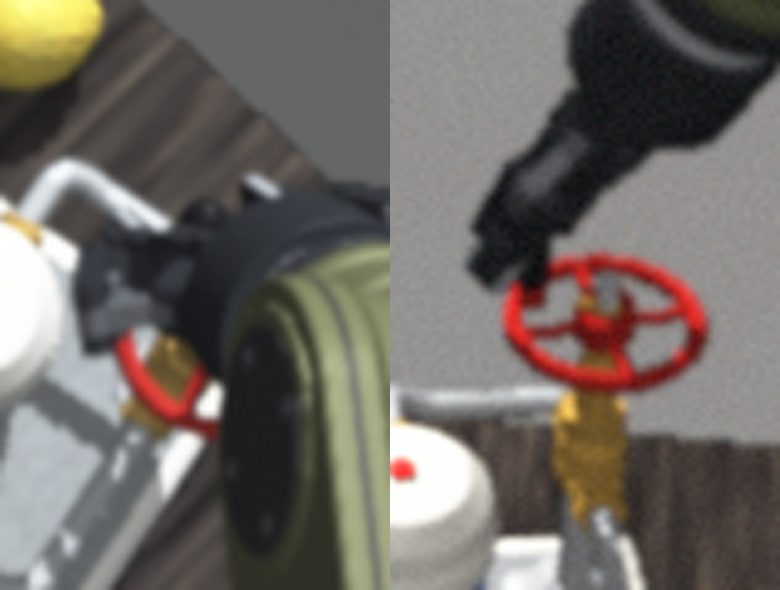

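The top half shows the knob cap at about top px (326.5,163.7), between the fingers, and the scene half agrees. Closing on it.

{"fn": "jog_arm", "kwargs": {
  "moves": [
    {"hand": 30,"tx": 0,"ty": 0,"tz": 0,"rx": 0,"ry": 0,"rz": 0},
    {"hand": 22,"tx": 0,"ty": 0,"tz": 0,"rx": 0,"ry": 0,"rz": 0},
    {"hand": 18,"tx": 0,"ty": 0,"tz": 0,"rx": 0,"ry": 0,"rz": 0},
    {"hand": 10,"tx": 0,"ty": 0,"tz": 0,"rx": 0,"ry": 0,"rz": 0},
    {"hand": 10,"tx": 0,"ty": 0,"tz": 0,"rx": 0,"ry": 0,"rz": 0},
    {"hand": 10,"tx": 0,"ty": 0,"tz": 0,"rx": 0,"ry": 0,"rz": 0}
  ],
  "squeeze": 40
}}

```text
time_s: 6.47
eef_pos: [0.5616, 0.0924, 0.2158]
tool_rot: [[0.872, 0.236, 0.428], [0.212, -0.972, 0.104], [0.44, 0.0, -0.898]]
ft_force: [-1.8, 1.4, 4.3]
gripper_width: 0.0166
gripper_force: 39.0
```

```bash
cat >> h.py <<'E'
def arc(V,degs,r=None,z=None):
    # shifts (tool axes) from present pose so the grasp point goes round V by each angle
    o=bot.get_obs();R=o["tool_rot"];g=o["eef_pos"]-.019*R[:,2];d=g[:2]-V
    a0=np.arctan2(d[1],d[0]);r0=np.hypot(*d);r=r or r0
    print("angle",np.degrees(a0).round(2),"r",r0*1000)
    for k in degs:
        a=a0+np.radians(k);w=np.r_[V+r*np.array([np.cos(a),np.sin(a)])-g[:2],0]
        print(k,(R.T@w*1000).round(1))
E
python3 - <<'E'
from h import *
o=bot.get_obs();print(o["eef_pos"],o["ft_force"],o["ft_torque"],o["gripper_width"],o["gripper_force"])
arc(np.array([.5185,.0735]),range(4,49,4))
E
```

```text
[0.5616 0.0924 0.2158] [-1.811   1.3939  4.2857] [-0.0075  0.0835  0.0478] 0.016559961740158828 38.96762643009424
angle 25.78 r 38.8819323382011
4 [-0.6 -2.6 -0.3]
8 [-1.3 -5.2 -0.7]
12 [-2.3 -7.7 -1.1]
16 [ -3.3 -10.2  -1.6]
20 [ -4.6 -12.5  -2.2]
24 [ -5.9 -14.8  -2.9]
28 [ -7.4 -16.9  -3.6]
32 [ -9.1 -18.9  -4.4]
36 [-10.8 -20.8  -5.3]
40 [-12.7 -22.5  -6.2]
44 [-14.7 -24.1  -7.2]
48 [-16.7 -25.6  -8.2]
```

{"fn": "jog_arm", "kwargs": {
  "moves": [
    {"hand": 10,"tx": -0.6,"ty": -2.6,"tz": -0.3,"rx": 0,"ry": 0,"rz": 0},
    {"hand": 10,"tx": -1.3,"ty": -5.2,"tz": -0.7,"rx": 0,"ry": 0,"rz": 0},
    {"hand": 10,"tx": -1.3,"ty": -5.2,"tz": -0.7,"rx": 0,"ry": 0,"rz": 0}
  ]
}}

```text
time_s: 6.72
eef_pos: [0.5589, 0.0976, 0.2158]
tool_rot: [[0.872, 0.237, 0.428], [0.213, -0.972, 0.104], [0.44, 0.0, -0.898]]
ft_force: [0.1, 0.5, 5.4]
gripper_width: 0.0166
gripper_force: 39.0
```

{"fn": "jog_arm", "kwargs": {
  "moves": [
    {"hand": 10,"tx": -1.0,"ty": -2.5,"tz": -0.4,"rx": 0,"ry": 0,"rz": 0},
    {"hand": 10,"tx": -1.0,"ty": -2.5,"tz": -0.4,"rx": 0,"ry": 0,"rz": 0}
  ]
}}

```text
time_s: 6.88
eef_pos: [0.5574, 0.0998, 0.2158]
tool_rot: [[0.872, 0.237, 0.428], [0.212, -0.972, 0.104], [0.441, -0.0, -0.898]]
ft_force: [1.6, 1.2, 5.3]
gripper_width: 0.0166
gripper_force: 39.0
```

{"fn": "jog_arm", "kwargs": {
  "moves": [
    {"hand": 10,"tx": -1.0,"ty": -2.5,"tz": -0.5,"rx": 0,"ry": 0,"rz": 0},
    {"hand": 10,"tx": -1.0,"ty": -2.5,"tz": -0.5,"rx": 0,"ry": 0,"rz": 0}
  ]
}}

```text
time_s: 7.05
eef_pos: [0.5557, 0.102, 0.2158]
tool_rot: [[0.872, 0.237, 0.428], [0.212, -0.972, 0.105], [0.441, -0.0, -0.898]]
ft_force: [1.4, 1.5, 4.7]
gripper_width: 0.0168
gripper_force: 39.0
```

{"fn": "jog_arm", "kwargs": {
  "moves": [
    {"hand": 10,"tx": -1.3,"ty": -2.3,"tz": -0.6,"rx": 0,"ry": 0,"rz": 0},
    {"hand": 10,"tx": -1.3,"ty": -2.3,"tz": -0.6,"rx": 0,"ry": 0,"rz": 0}
  ]
}}

```text
time_s: 7.22
eef_pos: [0.5538, 0.104, 0.2158]
tool_rot: [[0.872, 0.237, 0.428], [0.212, -0.972, 0.105], [0.441, -0.001, -0.897]]
ft_force: [2.3, 2.3, 4.6]
gripper_width: 0.0169
gripper_force: 39.0
```

{"fn": "jog_arm", "kwargs": {
  "moves": [
    {"hand": 10,"tx": -1.3,"ty": -2.3,"tz": -0.7,"rx": 0,"ry": 0,"rz": 0},
    {"hand": 10,"tx": -1.3,"ty": -2.3,"tz": -0.7,"rx": 0,"ry": 0,"rz": 0}
  ]
}}

```text
time_s: 7.38
eef_pos: [0.5517, 0.106, 0.2159]
tool_rot: [[0.872, 0.237, 0.428], [0.212, -0.972, 0.105], [0.441, -0.001, -0.898]]
ft_force: [2.6, 2.5, 5.5]
gripper_width: 0.0164
gripper_force: 39.0
```

{"fn": "jog_arm", "kwargs": {
  "moves": [
    {"hand": 10,"tx": -1.5,"ty": -2.1,"tz": -0.7,"rx": 0,"ry": 0,"rz": 0},
    {"hand": 10,"tx": -1.5,"ty": -2.1,"tz": -0.7,"rx": 0,"ry": 0,"rz": 0}
  ]
}}

```text
time_s: 7.55
eef_pos: [0.5496, 0.1077, 0.2159]
tool_rot: [[0.872, 0.237, 0.428], [0.212, -0.972, 0.105], [0.441, -0.001, -0.897]]
ft_force: [1.8, 2.5, 5.4]
gripper_width: 0.0167
gripper_force: 39.1
```

{"fn": "jog_arm", "kwargs": {
  "moves": [
    {"hand": 10,"tx": -1.7,"ty": -2.0,"tz": -0.8,"rx": 0,"ry": 0,"rz": 0},
    {"hand": 10,"tx": -1.7,"ty": -2.0,"tz": -0.8,"rx": 0,"ry": 0,"rz": 0}
  ]
}}

```text
time_s: 7.72
eef_pos: [0.5473, 0.1093, 0.2159]
tool_rot: [[0.872, 0.237, 0.428], [0.212, -0.972, 0.105], [0.441, -0.001, -0.897]]
ft_force: [3.4, 3.6, 5.9]
gripper_width: 0.0165
gripper_force: 39.1
```

Run:
```python
from h import *
o=bot.get_obs();print(o["eef_pos"],o["ft_force"],o["gripper_width"],o["time_s"])
arc(np.array([.5185,.0735]),range(4,49,4))
```

```text
[0.5473 0.1093 0.2159] [3.4007 3.6019 5.8504] 0.016457202567388987 7.7167
angle 58.6 r 39.61724054048043
4 [-1.8 -1.9 -0.9]
8 [-3.7 -3.6 -1.8]
12 [-5.8 -5.2 -2.8]
16 [-7.9 -6.7 -3.9]
20 [-10.1  -7.9  -5. ]
24 [-12.4  -9.   -6.1]
28 [-14.7  -9.9  -7.2]
32 [-17.1 -10.6  -8.4]
36 [-19.6 -11.2  -9.6]
40 [-22.  -11.5 -10.8]
44 [-24.5 -11.6 -12. ]
48 [-27.  -11.6 -13.3]
```

Run:
```python
from h import *
from scipy.optimize import least_squares
P=np.array([(.5616,.0924),(.5589,.0976),(.5574,.0998),(.5557,.102),(.5538,.104),(.5517,.106),(.5496,.1077),(.5473,.1093)])
g=P-.019*np.array([.428,.1045])
f=least_squares(lambda c:np.hypot(*(g-c).T)-.038,[.5185,.0735]);print(f.x,f.fun*1000)
f=least_squares(lambda c:np.hypot(*(g-c[:2]).T)-c[2],[.5185,.0735,.038]);print(f.x,f.fun*1000)
arc(np.array([.5190,.0750]),range(4,61,4),r=.0385)
```

```text
[0.5186 0.0754] [-0.0215  0.0104  0.0055  0.0341 -0.0176 -0.001  -0.0038 -0.0075]
[0.519  0.0757 0.0374] [-0.0052  0.0071 -0.0024  0.0245 -0.0259 -0.0047 -0.0002  0.0067]
angle 58.07 r 38.07803087655826
4 [-1.5 -2.1 -0.7]
8 [-3.3 -3.9 -1.6]
12 [-5.3 -5.4 -2.6]
16 [-7.3 -6.8 -3.6]
20 [-9.5 -8.1 -4.7]
24 [-11.7  -9.2  -5.7]
28 [-14.  -10.1  -6.9]
32 [-16.3 -10.8  -8. ]
36 [-18.7 -11.3  -9.2]
40 [-21.  -11.7 -10.3]
44 [-23.5 -11.9 -11.5]
48 [-25.9 -11.8 -12.7]
52 [-28.3 -11.6 -13.9]
56 [-30.7 -11.2 -15.1]
60 [-33.  -10.7 -16.2]
```

```bash
cat >> h.py <<'E'
V0=np.array([.5186,.0754])
def incs(a0,n,st,r=38):
    R=bot.get_obs()["tool_rot"];p=lambda a:np.array([r*np.cos(np.radians(a)),r*np.sin(np.radians(a)),0])
    for k in range(n): print(a0+(k+1)*st,(R.T@(p(a0+(k+1)*st)-p(a0+k*st))).round(1))
def ang(p,R=None):
    R=bot.get_obs()["tool_rot"] if R is None else R
    d=np.array(p)[:2]-.019*R[:2,2]-V0; return np.degrees(np.arctan2(d[1],d[0])),np.hypot(*d)*1000
E
python3 - <<'E'
from h import *
o=bot.get_obs();print(ang(o["eef_pos"]))
incs(57.8,20,4)
E
```

```text
(np.float64(57.23937408809039), np.float64(37.95409431800005))
61.8 [-1.7 -1.8 -0.8]
65.8 [-1.8 -1.7 -0.9]
69.8 [-1.9 -1.6 -0.9]
73.8 [-2.  -1.4 -1. ]
77.8 [-2.1 -1.2 -1. ]
81.8 [-2.2 -1.1 -1.1]
85.8 [-2.2 -0.9 -1.1]
89.8 [-2.3 -0.7 -1.1]
93.8 [-2.3 -0.5 -1.1]
97.8 [-2.4 -0.4 -1.2]
101.8 [-2.4 -0.2 -1.2]
105.8 [-2.4  0.  -1.2]
109.8 [-2.4  0.2 -1.2]
113.8 [-2.4  0.4 -1.2]
117.8 [-2.3  0.6 -1.1]
121.8 [-2.3  0.7 -1.1]
125.8 [-2.2  0.9 -1.1]
129.8 [-2.2  1.1 -1.1]
133.8 [-2.1  1.2 -1. ]
137.8 [-2.   1.4 -1. ]
```

{"fn": "jog_arm", "kwargs": {
  "moves": [
    {"hand": 10,"tx": -1.2,"ty": -2.3,"tz": -0.6,"rx": 0,"ry": 0,"rz": 0},
    {"hand": 10,"tx": -1.2,"ty": -2.3,"tz": -0.6,"rx": 0,"ry": 0,"rz": 0}
  ]
}}

```text
time_s: 7.88
eef_pos: [0.5452, 0.1108, 0.2157]
tool_rot: [[0.872, 0.237, 0.428], [0.213, -0.972, 0.104], [0.44, -0.0, -0.898]]
ft_force: [-0.7, 0.9, 6.9]
gripper_width: 0.0166
gripper_force: 39.3
```

{"fn": "jog_arm", "kwargs": {
  "moves": [
    {"hand": 10,"tx": -1.8,"ty": -1.7,"tz": -0.9,"rx": 0,"ry": 0,"rz": 0},
    {"hand": 10,"tx": -1.8,"ty": -1.7,"tz": -0.9,"rx": 0,"ry": 0,"rz": 0}
  ]
}}

```text
time_s: 8.05
eef_pos: [0.5429, 0.112, 0.2158]
tool_rot: [[0.872, 0.237, 0.428], [0.213, -0.972, 0.104], [0.44, -0.0, -0.898]]
ft_force: [1.2, 2.0, 6.4]
gripper_width: 0.0163
gripper_force: 39.2
```

{"fn": "jog_arm", "kwargs": {
  "moves": [
    {"hand": 10,"tx": -1.9,"ty": -1.6,"tz": -0.9,"rx": 0,"ry": 0,"rz": 0},
    {"hand": 10,"tx": -1.9,"ty": -1.6,"tz": -0.9,"rx": 0,"ry": 0,"rz": 0}
  ]
}}

```text
time_s: 8.22
eef_pos: [0.5404, 0.1131, 0.2157]
tool_rot: [[0.872, 0.237, 0.428], [0.213, -0.972, 0.105], [0.44, -0.0, -0.898]]
ft_force: [0.4, 1.3, 6.5]
gripper_width: 0.0165
gripper_force: 39.2
```

{"fn": "jog_arm", "kwargs": {
  "moves": [
    {"hand": 10,"tx": -2.0,"ty": -1.4,"tz": -1.0,"rx": 0,"ry": 0,"rz": 0},
    {"hand": 10,"tx": -2.0,"ty": -1.4,"tz": -1.0,"rx": 0,"ry": 0,"rz": 0}
  ]
}}

```text
time_s: 8.38
eef_pos: [0.5379, 0.1139, 0.2158]
tool_rot: [[0.872, 0.237, 0.428], [0.212, -0.972, 0.105], [0.44, -0.0, -0.898]]
ft_force: [0.8, 2.0, 7.1]
gripper_width: 0.0166
gripper_force: 39.2
```

{"fn": "jog_arm", "kwargs": {
  "moves": [
    {"hand": 10,"tx": -2.1,"ty": -1.2,"tz": -1.0,"rx": 0,"ry": 0,"rz": 0},
    {"hand": 10,"tx": -2.1,"ty": -1.2,"tz": -1.0,"rx": 0,"ry": 0,"rz": 0}
  ]
}}

```text
time_s: 8.55
eef_pos: [0.5354, 0.1146, 0.2158]
tool_rot: [[0.872, 0.237, 0.428], [0.212, -0.972, 0.105], [0.44, -0.001, -0.898]]
ft_force: [-0.0, 2.2, 6.4]
gripper_width: 0.0166
gripper_force: 39.2
```

{"fn": "jog_arm", "kwargs": {
  "moves": [
    {"hand": 10,"tx": -2.2,"ty": -1.1,"tz": -1.1,"rx": 0,"ry": 0,"rz": 0},
    {"hand": 10,"tx": -2.2,"ty": -1.1,"tz": -1.1,"rx": 0,"ry": 0,"rz": 0}
  ]
}}

```text
time_s: 8.72
eef_pos: [0.5327, 0.1152, 0.2158]
tool_rot: [[0.872, 0.237, 0.428], [0.212, -0.972, 0.105], [0.44, -0.001, -0.898]]
ft_force: [0.4, 2.1, 6.4]
gripper_width: 0.0167
gripper_force: 39.2
```

{"fn": "jog_arm", "kwargs": {
  "moves": [
    {"hand": 10,"tx": -2.2,"ty": -0.9,"tz": -1.1,"rx": 0,"ry": 0,"rz": 0},
    {"hand": 10,"tx": -2.2,"ty": -0.9,"tz": -1.1,"rx": 0,"ry": 0,"rz": 0}
  ]
}}

```text
time_s: 8.88
eef_pos: [0.53, 0.1155, 0.2158]
tool_rot: [[0.872, 0.237, 0.428], [0.212, -0.972, 0.105], [0.44, -0.001, -0.898]]
ft_force: [0.1, 3.3, 5.7]
gripper_width: 0.0162
gripper_force: 39.3
```

{"fn": "jog_arm", "kwargs": {
  "moves": [
    {"hand": 10,"tx": -2.3,"ty": -0.7,"tz": -1.1,"rx": 0,"ry": 0,"rz": 0},
    {"hand": 10,"tx": -2.3,"ty": -0.7,"tz": -1.1,"rx": 0,"ry": 0,"rz": 0}
  ]
}}

```text
time_s: 9.05
eef_pos: [0.5274, 0.1156, 0.2158]
tool_rot: [[0.872, 0.237, 0.427], [0.212, -0.972, 0.105], [0.44, -0.001, -0.898]]
ft_force: [0.3, 2.7, 5.9]
gripper_width: 0.0166
gripper_force: 39.3
```

{"fn": "jog_arm", "kwargs": {
  "moves": [
    {"hand": 10,"tx": -2.3,"ty": -0.5,"tz": -1.1,"rx": 0,"ry": 0,"rz": 0},
    {"hand": 10,"tx": -2.3,"ty": -0.5,"tz": -1.1,"rx": 0,"ry": 0,"rz": 0}
  ]
}}

```text
time_s: 9.22
eef_pos: [0.5247, 0.1156, 0.2158]
tool_rot: [[0.872, 0.237, 0.427], [0.212, -0.972, 0.105], [0.44, -0.001, -0.898]]
ft_force: [0.1, 3.8, 7.0]
gripper_width: 0.0167
gripper_force: 39.3
```

{"fn": "jog_arm", "kwargs": {
  "moves": [
    {"hand": 10,"tx": -2.4,"ty": -0.4,"tz": -1.2,"rx": 0,"ry": 0,"rz": 0},
    {"hand": 10,"tx": -2.4,"ty": -0.4,"tz": -1.2,"rx": 0,"ry": 0,"rz": 0}
  ]
}}

```text
time_s: 9.38
eef_pos: [0.522, 0.1154, 0.2158]
tool_rot: [[0.872, 0.237, 0.427], [0.212, -0.971, 0.106], [0.44, -0.001, -0.898]]
ft_force: [-0.2, 3.1, 6.8]
gripper_width: 0.0165
gripper_force: 39.3
```

Run:
```python
from h import *
o=bot.get_obs();print(ang(o["eef_pos"]),o["joints"])
incs(97.8,40,4)
```

```text
(np.float64(97.12129235059035), np.float64(38.25804703152088)) [ 0.0803 -0.4071  2.1983  0.0906  0.9018  1.3721]
101.8 [-2.4 -0.2 -1.2]
105.8 [-2.4  0.  -1.2]
109.8 [-2.4  0.2 -1.2]
113.8 [-2.4  0.4 -1.2]
117.8 [-2.3  0.6 -1.1]
121.8 [-2.3  0.7 -1.1]
125.8 [-2.2  0.9 -1.1]
129.8 [-2.2  1.1 -1.1]
133.8 [-2.1  1.2 -1. ]
137.8 [-2.   1.4 -1. ]
141.8 [-1.9  1.6 -0.9]
145.8 [-1.8  1.7 -0.9]
149.8 [-1.7  1.8 -0.8]
153.8 [-1.6  2.  -0.8]
157.8 [-1.5  2.1 -0.7]
161.8 [-1.3  2.2 -0.7]
165.8 [-1.2  2.3 -0.6]
169.8 [-1.   2.4 -0.5]
173.8 [-0.9  2.5 -0.4]
177.8 [-0.7  2.5 -0.4]
181.8 [-0.6  2.6 -0.3]
185.8 [-0.4  2.6 -0.2]
189.8 [-0.2  2.6 -0.1]
193.8 [-0.1  2.7 -0. ]
197.8 [0.1 2.7 0. ]
201.8 [0.3 2.6 0.1]
205.8 [0.4 2.6 0.2]
209.8 [0.6 2.6 0.3]
213.8 [0.7 2.5 0.4]
217.8 [0.9 2.5 0.4]
221.8 [1.  2.4 0.5]
225.8 [1.2 2.3 0.6]
229.8 [1.3 2.2 0.7]
233.8 [1.5 2.1 0.7]
237.8 [1.6 2.  0.8]
241.8 [1.7 1.8 0.8]
245.8 [1.8 1.7 0.9]
249.8 [1.9 1.6 0.9]
253.8 [2.  1.4 1. ]
257.8 [2.1 1.2 1. ]
```

{"fn": "jog_arm", "kwargs": {
  "moves": [
    {"hand": 10,"tx": -2.3,"ty": -0.6,"tz": -1.2,"rx": 0,"ry": 0,"rz": 0},
    {"hand": 10,"tx": -2.3,"ty": -0.6,"tz": -1.2,"rx": 0,"ry": 0,"rz": 0}
  ]
}}

```text
time_s: 9.55
eef_pos: [0.5193, 0.115, 0.2158]
tool_rot: [[0.873, 0.237, 0.427], [0.213, -0.972, 0.105], [0.44, -0.001, -0.898]]
ft_force: [-1.1, 2.5, 6.6]
gripper_width: 0.0166
gripper_force: 39.3
```

{"fn": "jog_arm", "kwargs": {
  "moves": [
    {"hand": 10,"tx": -2.4,"ty": 0.0,"tz": -1.2,"rx": 0,"ry": 0,"rz": 0},
    {"hand": 10,"tx": -2.4,"ty": 0.0,"tz": -1.2,"rx": 0,"ry": 0,"rz": 0}
  ]
}}

```text
time_s: 9.72
eef_pos: [0.5167, 0.1144, 0.2158]
tool_rot: [[0.873, 0.237, 0.427], [0.213, -0.972, 0.105], [0.44, -0.001, -0.898]]
ft_force: [-1.1, 2.8, 6.9]
gripper_width: 0.0166
gripper_force: 39.3
```

{"fn": "jog_arm", "kwargs": {
  "moves": [
    {"hand": 10,"tx": -2.4,"ty": 0.2,"tz": -1.2,"rx": 0,"ry": 0,"rz": 0},
    {"hand": 10,"tx": -2.4,"ty": 0.2,"tz": -1.2,"rx": 0,"ry": 0,"rz": 0}
  ]
}}

```text
time_s: 9.88
eef_pos: [0.5141, 0.1136, 0.2158]
tool_rot: [[0.873, 0.237, 0.427], [0.212, -0.972, 0.105], [0.44, -0.001, -0.898]]
ft_force: [-1.2, 2.8, 6.8]
gripper_width: 0.0167
gripper_force: 39.4
```

{"fn": "jog_arm", "kwargs": {
  "moves": [
    {"hand": 10,"tx": -2.4,"ty": 0.4,"tz": -1.2,"rx": 0,"ry": 0,"rz": 0},
    {"hand": 10,"tx": -2.4,"ty": 0.4,"tz": -1.2,"rx": 0,"ry": 0,"rz": 0}
  ]
}}

```text
time_s: 10.05
eef_pos: [0.5115, 0.1126, 0.2158]
tool_rot: [[0.873, 0.237, 0.427], [0.212, -0.972, 0.105], [0.44, -0.001, -0.898]]
ft_force: [-1.6, 3.3, 7.1]
gripper_width: 0.0166
gripper_force: 39.4
```

{"fn": "jog_arm", "kwargs": {
  "moves": [
    {"hand": 10,"tx": -2.3,"ty": 0.6,"tz": -1.1,"rx": 0,"ry": 0,"rz": 0},
    {"hand": 10,"tx": -2.3,"ty": 0.6,"tz": -1.1,"rx": 0,"ry": 0,"rz": 0}
  ]
}}

```text
time_s: 10.22
eef_pos: [0.5093, 0.1116, 0.2158]
tool_rot: [[0.873, 0.237, 0.427], [0.212, -0.972, 0.106], [0.44, -0.001, -0.898]]
ft_force: [-0.1, 4.6, 6.1]
gripper_width: 0.0167
gripper_force: 39.3
```

{"fn": "jog_arm", "kwargs": {
  "moves": [
    {"hand": 10,"tx": -2.3,"ty": 0.7,"tz": -1.1,"rx": 0,"ry": 0,"rz": 0},
    {"hand": 10,"tx": -2.3,"ty": 0.7,"tz": -1.1,"rx": 0,"ry": 0,"rz": 0}
  ]
}}

```text
time_s: 10.38
eef_pos: [0.5077, 0.1107, 0.216]
tool_rot: [[0.872, 0.237, 0.429], [0.211, -0.972, 0.107], [0.442, -0.002, -0.897]]
ft_force: [4.4, 6.4, 2.7]
gripper_width: 0.0166
gripper_force: 39.2
```

{"fn": "jog_arm", "kwargs": {
  "moves": [
    {"hand": 10,"tx": -2.2,"ty": 0.9,"tz": -1.1,"rx": 0,"ry": 0,"rz": 0},
    {"hand": 10,"tx": -2.2,"ty": 0.9,"tz": -1.1,"rx": 0,"ry": 0,"rz": 0}
  ]
}}

```text
time_s: 10.55
eef_pos: [0.5056, 0.1094, 0.216]
tool_rot: [[0.872, 0.237, 0.429], [0.211, -0.972, 0.107], [0.442, -0.003, -0.897]]
ft_force: [5.2, 6.9, 3.1]
gripper_width: 0.0164
gripper_force: 39.2
```

{"fn": "jog_arm", "kwargs": {
  "moves": [
    {"hand": 10,"tx": -2.2,"ty": 1.1,"tz": -1.1,"rx": 0,"ry": 0,"rz": 0},
    {"hand": 10,"tx": -2.2,"ty": 1.1,"tz": -1.1,"rx": 0,"ry": 0,"rz": 0}
  ]
}}

```text
time_s: 10.72
eef_pos: [0.5033, 0.1078, 0.216]
tool_rot: [[0.872, 0.237, 0.429], [0.211, -0.972, 0.107], [0.442, -0.003, -0.897]]
ft_force: [4.6, 7.0, 4.4]
gripper_width: 0.0168
gripper_force: 39.3
```

{"fn": "jog_arm", "kwargs": {
  "moves": [
    {"hand": 10,"tx": -2.1,"ty": 1.2,"tz": -1.0,"rx": 0,"ry": 0,"rz": 0},
    {"hand": 10,"tx": -2.1,"ty": 1.2,"tz": -1.0,"rx": 0,"ry": 0,"rz": 0}
  ]
}}

```text
time_s: 10.88
eef_pos: [0.5013, 0.1062, 0.2159]
tool_rot: [[0.872, 0.237, 0.429], [0.211, -0.972, 0.107], [0.442, -0.003, -0.897]]
ft_force: [4.4, 6.4, 4.5]
gripper_width: 0.0168
gripper_force: 39.3
```

{"fn": "jog_arm", "kwargs": {
  "moves": [
    {"hand": 10,"tx": -2.0,"ty": 1.4,"tz": -1.0,"rx": 0,"ry": 0,"rz": 0},
    {"hand": 10,"tx": -2.0,"ty": 1.4,"tz": -1.0,"rx": 0,"ry": 0,"rz": 0}
  ]
}}

```text
time_s: 11.05
eef_pos: [0.4994, 0.1043, 0.2159]
tool_rot: [[0.872, 0.237, 0.429], [0.211, -0.972, 0.108], [0.442, -0.003, -0.897]]
ft_force: [3.7, 8.1, 3.9]
gripper_width: 0.0167
gripper_force: 39.3
```

Run:
```python
from h import *
D=[(.5193,.115,-1.1,2.5),(.5167,.1144,-1.1,2.8),(.5141,.1136,-1.2,2.8),(.5115,.1126,-1.6,3.3),(.5093,.1116,-.1,4.6),(.5077,.1107,4.4,6.4),(.5056,.1094,5.2,6.9),(.5033,.1078,4.6,7.0),(.5013,.1062,4.4,6.4),(.4994,.1043,3.7,8.1)]
for i,(x,y,fx,fy) in enumerate(D):
    a,r=ang((x,y));u=np.radians(a);print("cmd",101.8+4*i,a.round(2),r.round(2),"Ft",(-fx*np.sin(u)+fy*np.cos(u)).round(2),"Fr",(fx*np.cos(u)+fy*np.sin(u)).round(2))
o=bot.get_obs();incs(137.8,12,8)
```

```text
cmd 101.8 101.21 38.29 Ft 0.59 Fr 2.67
cmd 105.8 105.21 38.3 Ft 0.33 Fr 2.99
cmd 109.8 109.28 38.3 Ft 0.21 Fr 3.04
cmd 113.8 113.44 38.32 Ft 0.16 Fr 3.66
cmd 117.8 117.06 38.35 Ft -2.0 Fr 4.14
cmd 121.8 119.8 38.32 Ft -7.0 Fr 3.37
cmd 125.8 123.49 38.32 Ft -8.14 Fr 2.88
cmd 129.8 127.68 38.35 Ft -7.92 Fr 2.73
cmd 133.8 131.5 38.4 Ft -7.54 Fr 1.88
cmd 137.8 135.52 38.33 Ft -8.37 Fr 3.04
145.8 [-3.7  3.3 -1.9]
153.8 [-3.3  3.8 -1.6]
161.8 [-2.8  4.3 -1.4]
169.8 [-2.2  4.7 -1.1]
177.8 [-1.6  5.  -0.8]
185.8 [-1.   5.2 -0.5]
193.8 [-0.3  5.3 -0.2]
201.8 [0.3 5.3 0.2]
209.8 [1.  5.2 0.5]
217.8 [1.6 5.  0.8]
225.8 [2.2 4.7 1.1]
233.8 [2.8 4.3 1.4]
```

Drive onset shows clearly: the tangential force goes from 0 to about −2 N at a hand angle of 117.1°, then −7 to −8 N. I take contact as about 117.2°, so the goal is 477.2° measured.

```bash
cat >> h.py <<'E'
def cum(a0,st,calls,r=38):
    R=bot.get_obs()["tool_rot"];p=lambda a:np.array([r*np.cos(np.radians(a)),r*np.sin(np.radians(a)),0])
    for c in range(calls):
        print("from",a0)
        for k in range(1,9): print((R.T@(p(a0+k*st)-p(a0))).round(1).tolist())
        a0+=8*st
E
python3 -c "
from h import *
cum(137.8,5,8)"
```

```text
from 137.8
[-2.4, 2.0, -1.2]
[-4.6, 4.2, -2.3]
[-6.6, 6.6, -3.3]
[-8.5, 9.2, -4.2]
[-10.1, 12.0, -5.0]
[-11.5, 14.9, -5.7]
[-12.7, 17.9, -6.3]
[-13.6, 21.1, -6.8]
from 177.8
[-0.7, 3.2, -0.3]
[-1.1, 6.5, -0.6]
[-1.3, 9.8, -0.7]
[-1.2, 13.1, -0.6]
[-0.8, 16.4, -0.5]
[-0.2, 19.7, -0.2]
[0.6, 22.8, 0.2]
[1.7, 25.9, 0.7]
from 217.8
[1.3, 3.0, 0.6]
[2.9, 5.8, 1.4]
[4.7, 8.4, 2.3]
[6.7, 10.9, 3.2]
[8.8, 13.2, 4.3]
[11.2, 15.3, 5.4]
[13.6, 17.1, 6.7]
[16.3, 18.7, 7.9]
from 257.8
[2.7, 1.3, 1.3]
[5.6, 2.4, 2.7]
[8.4, 3.1, 4.2]
[11.4, 3.6, 5.6]
[14.4, 3.8, 7.1]
[17.3, 3.7, 8.5]
[20.3, 3.3, 10.0]
[23.2, 2.7, 11.4]
from 297.8
[2.8, -0.9, 1.4]
[5.6, -2.2, 2.8]
[8.3, -3.7, 4.1]
[10.8, -5.4, 5.3]
[13.2, -7.4, 6.5]
[15.4, -9.6, 7.6]
[17.4, -12.0, 8.6]
[19.3, -14.6, 9.6]
from 337.8
[1.6, -2.8, 0.8]
[3.0, -5.7, 1.5]
[4.2, -8.7, 2.1]
[5.2, -11.9, 2.6]
[5.8, -15.1, 2.9]
[6.3, -18.4, 3.2]
[6.4, -21.7, 3.3]
[6.3, -25.0, 3.2]
from 377.8
[-0.3, -3.3, -0.2]
[-1.0, -6.5, -0.4]
[-1.8, -9.7, -0.9]
[-2.9, -12.8, -1.4]
[-4.2, -15.8, -2.0]
[-5.8, -18.6, -2.8]
[-7.6, -21.2, -3.7]
[-9.6, -23.7, -4.6]
from 417.8
[-2.2, -2.3, -1.1]
[-4.5, -4.3, -2.2]
[-7.0, -6.2, -3.4]
[-9.6, -7.7, -4.7]
[-12.3, -9.1, -6.0]
[-15.2, -10.1, -7.4]
[-18.1, -10.9, -8.9]
[-21.0, -11.4, -10.3]
```

{"fn": "jog_arm", "kwargs": {
  "moves": [
    {"hand": 10,"tx": -2.4,"ty": 2.0,"tz": -1.2,"rx": 0,"ry": 0,"rz": 0},
    {"hand": 10,"tx": -4.6,"ty": 4.2,"tz": -2.3,"rx": 0,"ry": 0,"rz": 0},
    {"hand": 10,"tx": -6.6,"ty": 6.6,"tz": -3.3,"rx": 0,"ry": 0,"rz": 0},
    {"hand": 10,"tx": -8.5,"ty": 9.2,"tz": -4.2,"rx": 0,"ry": 0,"rz": 0},
    {"hand": 10,"tx": -10.1,"ty": 12.0,"tz": -5.0,"rx": 0,"ry": 0,"rz": 0},
    {"hand": 10,"tx": -11.5,"ty": 14.9,"tz": -5.7,"rx": 0,"ry": 0,"rz": 0},
    {"hand": 10,"tx": -12.7,"ty": 17.9,"tz": -6.3,"rx": 0,"ry": 0,"rz": 0},
    {"hand": 10,"tx": -13.6,"ty": 21.1,"tz": -6.8,"rx": 0,"ry": 0,"rz": 0}
  ]
}}

```text
time_s: 11.72
eef_pos: [0.4885, 0.081, 0.2157]
tool_rot: [[0.873, 0.238, 0.425], [0.211, -0.971, 0.11], [0.439, -0.006, -0.898]]
ft_force: [-3.4, 9.4, 7.9]
gripper_width: 0.0164
gripper_force: 40.1
```

{"fn": "jog_arm", "kwargs": {
  "moves": [
    {"hand": 10,"tx": -0.7,"ty": 3.2,"tz": -0.3,"rx": 0,"ry": 0,"rz": 0},
    {"hand": 10,"tx": -1.1,"ty": 6.5,"tz": -0.6,"rx": 0,"ry": 0,"rz": 0},
    {"hand": 10,"tx": -1.3,"ty": 9.8,"tz": -0.7,"rx": 0,"ry": 0,"rz": 0},
    {"hand": 10,"tx": -1.2,"ty": 13.1,"tz": -0.6,"rx": 0,"ry": 0,"rz": 0}
  ]
}}

```text
time_s: 12.05
eef_pos: [0.4897, 0.0677, 0.2156]
tool_rot: [[0.874, 0.238, 0.423], [0.212, -0.971, 0.109], [0.437, -0.006, -0.899]]
ft_force: [-8.6, 7.9, 11.4]
gripper_width: 0.0167
gripper_force: 40.6
```

```bash
cat >> h.py <<'E'
def st(cmd):
    o=bot.get_obs();a,r=ang(o["eef_pos"]);u=np.radians(a);f=o["ft_force"]
    print("t",o["time_s"],"cmd",cmd,"hand",a%360,"r",r,"Ft",-f[0]*np.sin(u)+f[1]*np.cos(u),"Fr",f[0]*np.cos(u)+f[1]*np.sin(u),"fz",f[2],"w",o["gripper_width"],"z",o["eef_pos"][2])
E
python3 -c "
from h import *
st(197.8)"
```

```text
t 12.05 cmd 197.8 hand 194.827081100826 r 38.17722219034123 Ft -9.84308536998507 Fr 6.288604935120285 fz 11.375909509941733 w 0.01668938340577862 z 0.21555897580762856
```

{"fn": "jog_arm", "kwargs": {
  "moves": [
    {"hand": 10,"tx": 0.2,"ty": 3.3,"tz": -1.1,"rx": 0,"ry": 0,"rz": 0},
    {"hand": 10,"tx": 0.8,"ty": 6.6,"tz": -0.8,"rx": 0,"ry": 0,"rz": 0},
    {"hand": 10,"tx": 1.6,"ty": 9.7,"tz": -0.4,"rx": 0,"ry": 0,"rz": 0},
    {"hand": 10,"tx": 2.7,"ty": 12.8,"tz": 0.1,"rx": 0,"ry": 0,"rz": 0}
  ]
}}

```text
time_s: 12.38
eef_pos: [0.495, 0.0558, 0.2156]
tool_rot: [[0.875, 0.238, 0.423], [0.211, -0.971, 0.109], [0.436, -0.006, -0.9]]
ft_force: [-5.1, 8.2, 6.4]
gripper_width: 0.0167
gripper_force: 40.1
```

{"fn": "jog_arm", "kwargs": {
  "moves": [
    {"hand": 10,"tx": 1.3,"ty": 3.0,"tz": 0.6,"rx": 0,"ry": 0,"rz": 0},
    {"hand": 10,"tx": 2.9,"ty": 5.8,"tz": 1.4,"rx": 0,"ry": 0,"rz": 0},
    {"hand": 10,"tx": 4.7,"ty": 8.4,"tz": 2.3,"rx": 0,"ry": 0,"rz": 0},
    {"hand": 10,"tx": 6.7,"ty": 10.9,"tz": 3.2,"rx": 0,"ry": 0,"rz": 0}
  ]
}}

```text
time_s: 12.72
eef_pos: [0.5045, 0.0464, 0.2156]
tool_rot: [[0.875, 0.238, 0.421], [0.212, -0.971, 0.107], [0.435, -0.005, -0.9]]
ft_force: [-8.8, 4.5, 7.8]
gripper_width: 0.0166
gripper_force: 40.5
```

```bash
python3 -c "
from h import *
st(237.8)"
```

```text
t 12.7167 cmd 237.8 hand 234.53711909822422 r 38.084591942837186 Ft -9.787666043320241 Fr 1.4105880750635156 fz 7.754641554037392 w 0.016618594414621716 z 0.2156202585827314
```

{"fn": "jog_arm", "kwargs": {
  "moves": [
    {"hand": 10,"tx": 2.1,"ty": 2.3,"tz": 1.1,"rx": 0,"ry": 0,"rz": 0},
    {"hand": 10,"tx": 4.5,"ty": 4.4,"tz": 2.2,"rx": 0,"ry": 0,"rz": 0},
    {"hand": 10,"tx": 6.9,"ty": 6.2,"tz": 3.5,"rx": 0,"ry": 0,"rz": 0},
    {"hand": 10,"tx": 9.6,"ty": 7.8,"tz": 4.7,"rx": 0,"ry": 0,"rz": 0}
  ]
}}

```text
time_s: 13.05
eef_pos: [0.5167, 0.0408, 0.2155]
tool_rot: [[0.875, 0.238, 0.421], [0.213, -0.971, 0.106], [0.434, -0.003, -0.901]]
ft_force: [-10.2, 2.6, 9.3]
gripper_width: 0.0168
gripper_force: 40.6
```

{"fn": "jog_arm", "kwargs": {
  "moves": [
    {"hand": 10,"tx": 2.7,"ty": 1.3,"tz": 1.3,"rx": 0,"ry": 0,"rz": 0},
    {"hand": 10,"tx": 5.6,"ty": 2.4,"tz": 2.7,"rx": 0,"ry": 0,"rz": 0},
    {"hand": 10,"tx": 8.4,"ty": 3.1,"tz": 4.2,"rx": 0,"ry": 0,"rz": 0},
    {"hand": 10,"tx": 11.4,"ty": 3.6,"tz": 5.6,"rx": 0,"ry": 0,"rz": 0}
  ]
}}

```text
time_s: 13.38
eef_pos: [0.53, 0.0397, 0.2155]
tool_rot: [[0.875, 0.237, 0.421], [0.213, -0.971, 0.104], [0.434, -0.001, -0.901]]
ft_force: [-8.9, -1.8, 9.5]
gripper_width: 0.0167
gripper_force: 40.6
```

```bash
python3 -c "
from h import *
st(277.8)"
```

```text
t 13.3833 cmd 277.8 hand 275.0663087233611 r 37.866125627847744 Ft -9.013166867823282 Fr 0.9682517173798536 fz 9.46154686728545 w 0.016657797343429186 z 0.2155325900110593
```

{"fn": "jog_arm", "kwargs": {
  "moves": [
    {"hand": 10,"tx": 3.0,"ty": 0.2,"tz": 1.4,"rx": 0,"ry": 0,"rz": 0},
    {"hand": 10,"tx": 5.9,"ty": 0.1,"tz": 2.7,"rx": 0,"ry": 0,"rz": 0},
    {"hand": 10,"tx": 8.9,"ty": -0.3,"tz": 4.1,"rx": 0,"ry": 0,"rz": 0},
    {"hand": 10,"tx": 11.8,"ty": -0.9,"tz": 5.5,"rx": 0,"ry": 0,"rz": 0}
  ]
}}

```text
time_s: 13.72
eef_pos: [0.5424, 0.043, 0.2156]
tool_rot: [[0.875, 0.237, 0.422], [0.214, -0.971, 0.103], [0.434, 0.0, -0.901]]
ft_force: [-8.5, -2.8, 8.6]
gripper_width: 0.0161
gripper_force: 40.5
```

{"fn": "jog_arm", "kwargs": {
  "moves": [
    {"hand": 10,"tx": 2.8,"ty": -0.9,"tz": 1.4,"rx": 0,"ry": 0,"rz": 0},
    {"hand": 10,"tx": 5.6,"ty": -2.2,"tz": 2.8,"rx": 0,"ry": 0,"rz": 0},
    {"hand": 10,"tx": 8.3,"ty": -3.7,"tz": 4.1,"rx": 0,"ry": 0,"rz": 0},
    {"hand": 10,"tx": 10.8,"ty": -5.4,"tz": 5.3,"rx": 0,"ry": 0,"rz": 0}
  ]
}}

```text
time_s: 14.05
eef_pos: [0.5531, 0.0504, 0.2156]
tool_rot: [[0.875, 0.237, 0.422], [0.214, -0.972, 0.101], [0.434, 0.002, -0.901]]
ft_force: [-6.6, -7.4, 7.1]
gripper_width: 0.0167
gripper_force: 40.4
```

```bash
python3 -c "
from h import *
st(317.8)"
```

```text
t 14.05 cmd 317.8 hand 314.48745422756303 r 37.79617805967482 Ft -9.894492064398673 Fr 0.6872988740335231 fz 7.083828236071485 w 0.016667307416904233 z 0.2155509594599085
```

{"fn": "jog_arm", "kwargs": {
  "moves": [
    {"hand": 10,"tx": 2.4,"ty": -2.0,"tz": 1.2,"rx": 0,"ry": 0,"rz": 0},
    {"hand": 10,"tx": 4.6,"ty": -4.2,"tz": 2.3,"rx": 0,"ry": 0,"rz": 0},
    {"hand": 10,"tx": 6.6,"ty": -6.6,"tz": 3.3,"rx": 0,"ry": 0,"rz": 0},
    {"hand": 10,"tx": 8.5,"ty": -9.2,"tz": 4.3,"rx": 0,"ry": 0,"rz": 0}
  ]
}}

```text
time_s: 14.38
eef_pos: [0.5607, 0.0609, 0.2156]
tool_rot: [[0.874, 0.236, 0.424], [0.214, -0.972, 0.099], [0.435, 0.004, -0.9]]
ft_force: [-3.7, -7.9, 5.2]
gripper_width: 0.0164
gripper_force: 40.2
```

{"fn": "jog_arm", "kwargs": {
  "moves": [
    {"hand": 10,"tx": 1.6,"ty": -2.8,"tz": 0.8,"rx": 0,"ry": 0,"rz": 0},
    {"hand": 10,"tx": 3.0,"ty": -5.7,"tz": 1.5,"rx": 0,"ry": 0,"rz": 0},
    {"hand": 10,"tx": 4.2,"ty": -8.7,"tz": 2.1,"rx": 0,"ry": 0,"rz": 0},
    {"hand": 10,"tx": 5.2,"ty": -11.9,"tz": 2.6,"rx": 0,"ry": 0,"rz": 0},
    {"hand": 10,"tx": 5.8,"ty": -15.1,"tz": 2.9,"rx": 0,"ry": 0,"rz": 0},
    {"hand": 10,"tx": 6.3,"ty": -18.4,"tz": 3.2,"rx": 0,"ry": 0,"rz": 0},
    {"hand": 10,"tx": 6.4,"ty": -21.7,"tz": 3.3,"rx": 0,"ry": 0,"rz": 0},
    {"hand": 10,"tx": 6.3,"ty": -25.0,"tz": 3.2,"rx": 0,"ry": 0,"rz": 0}
  ]
}}

```text
time_s: 15.05
eef_pos: [0.5632, 0.0865, 0.2162]
tool_rot: [[0.872, 0.236, 0.428], [0.214, -0.972, 0.099], [0.44, 0.006, -0.898]]
ft_force: [6.2, -8.8, 1.6]
gripper_width: 0.0166
gripper_force: 39.6
```

```bash
python3 -c "
from h import *
st(377.8)"
```

```text
t 15.05 cmd 377.8 hand 14.155672868060904 r 37.60154436261019 Ft -10.008910383949967 Fr 3.8642944803361035 fz 1.5926240881143696 w 0.016557480746222403 z 0.21618216202746976
```

{"fn": "jog_arm", "kwargs": {
  "moves": [
    {"hand": 10,"tx": 0.1,"ty": -3.5,"tz": 0.0,"rx": 0,"ry": 0,"rz": 0},
    {"hand": 10,"tx": -0.6,"ty": -6.7,"tz": -0.2,"rx": 0,"ry": 0,"rz": 0},
    {"hand": 10,"tx": -1.4,"ty": -9.9,"tz": -0.7,"rx": 0,"ry": 0,"rz": 0},
    {"hand": 10,"tx": -2.5,"ty": -13.0,"tz": -1.2,"rx": 0,"ry": 0,"rz": 0},
    {"hand": 10,"tx": -3.8,"ty": -16.0,"tz": -1.8,"rx": 0,"ry": 0,"rz": 0},
    {"hand": 10,"tx": -5.4,"ty": -18.8,"tz": -2.6,"rx": 0,"ry": 0,"rz": 0},
    {"hand": 10,"tx": -7.2,"ty": -21.4,"tz": -3.5,"rx": 0,"ry": 0,"rz": 0},
    {"hand": 10,"tx": -9.2,"ty": -23.9,"tz": -4.4,"rx": 0,"ry": 0,"rz": 0}
  ]
}}

```text
time_s: 15.72
eef_pos: [0.5481, 0.1085, 0.2163]
tool_rot: [[0.872, 0.236, 0.43], [0.213, -0.972, 0.102], [0.442, 0.003, -0.897]]
ft_force: [10.8, -1.9, -0.5]
gripper_width: 0.0169
gripper_force: 39.1
```

{"fn": "jog_arm", "kwargs": {
  "moves": [
    {"hand": 10,"tx": -2.2,"ty": -2.3,"tz": -1.1,"rx": 0,"ry": 0,"rz": 0},
    {"hand": 10,"tx": -4.5,"ty": -4.3,"tz": -2.2,"rx": 0,"ry": 0,"rz": 0},
    {"hand": 10,"tx": -7.0,"ty": -6.2,"tz": -3.4,"rx": 0,"ry": 0,"rz": 0},
    {"hand": 10,"tx": -9.6,"ty": -7.7,"tz": -4.7,"rx": 0,"ry": 0,"rz": 0},
    {"hand": 10,"tx": -12.3,"ty": -9.1,"tz": -6.0,"rx": 0,"ry": 0,"rz": 0},
    {"hand": 10,"tx": -15.2,"ty": -10.1,"tz": -7.4,"rx": 0,"ry": 0,"rz": 0},
    {"hand": 10,"tx": -15.2,"ty": -10.1,"tz": -7.4,"rx": 0,"ry": 0,"rz": 0}
  ]
}}

```text
time_s: 16.3
eef_pos: [0.5286, 0.1154, 0.2162]
tool_rot: [[0.872, 0.236, 0.429], [0.212, -0.972, 0.104], [0.441, 0.0, -0.897]]
ft_force: [7.7, 2.4, 0.7]
gripper_width: 0.0164
gripper_force: 39.3
```

```bash
python3 -c "
from h import *
st(447.8);incs(447.8,9,4)"
```

```text
t 16.3 cmd 447.8 hand 87.18483454125163 r 38.11109630633677 Ft -7.5548194755404445 Fr 2.7470800411157374 fz 0.7209201683591795 w 0.01644904451542572 z 0.21617962622920955
451.8 [-2.3 -0.6 -1.1]
455.8 [-2.3 -0.5 -1.2]
459.8 [-2.4 -0.3 -1.2]
463.8 [-2.4 -0.1 -1.2]
467.8 [-2.4  0.1 -1.2]
471.8 [-2.4  0.3 -1.2]
475.8 [-2.3  0.5 -1.2]
479.8 [-2.3  0.6 -1.1]
483.8 [-2.3  0.8 -1.1]
```

{"fn": "jog_arm", "kwargs": {
  "moves": [
    {"hand": 10,"tx": -2.3,"ty": -0.6,"tz": -1.1,"rx": 0,"ry": 0,"rz": 0},
    {"hand": 10,"tx": -4.6,"ty": -1.1,"tz": -2.3,"rx": 0,"ry": 0,"rz": 0},
    {"hand": 10,"tx": -7.0,"ty": -1.4,"tz": -3.5,"rx": 0,"ry": 0,"rz": 0},
    {"hand": 10,"tx": -9.4,"ty": -1.5,"tz": -4.7,"rx": 0,"ry": 0,"rz": 0},
    {"hand": 10,"tx": -11.8,"ty": -1.4,"tz": -5.9,"rx": 0,"ry": 0,"rz": 0},
    {"hand": 10,"tx": -14.2,"ty": -1.1,"tz": -7.1,"rx": 0,"ry": 0,"rz": 0},
    {"hand": 10,"tx": -14.2,"ty": -1.1,"tz": -7.1,"rx": 0,"ry": 0,"rz": 0},
    {"hand": 10,"tx": -14.2,"ty": -1.1,"tz": -7.1,"rx": 0,"ry": 0,"rz": 0}
  ]
}}

```text
time_s: 16.97
eef_pos: [0.5127, 0.1131, 0.2161]
tool_rot: [[0.872, 0.236, 0.428], [0.212, -0.972, 0.105], [0.441, -0.001, -0.898]]
ft_force: [5.7, 4.0, 0.7]
gripper_width: 0.0165
gripper_force: 39.4
```

```bash
python3 -c "
from h import *
st(471.8);incs(471.8,4,2)"
```

```text
t 16.9667 cmd 471.8 hand 111.42477491807793 r 38.31531471414566 Ft -6.794016850334062 Fr 1.614105445359725 fz 0.6727470321517325 w 0.016458765755762085 z 0.21608848674974657
473.8 [-1.2  0.2 -0.6]
475.8 [-1.2  0.3 -0.6]
477.8 [-1.2  0.3 -0.6]
479.8 [-1.1  0.3 -0.6]
```

{"fn": "jog_arm", "kwargs": {
  "moves": [
    {"hand": 10,"tx": -1.2,"ty": 0.2,"tz": -0.6,"rx": 0,"ry": 0,"rz": 0},
    {"hand": 10,"tx": -2.4,"ty": 0.5,"tz": -1.2,"rx": 0,"ry": 0,"rz": 0},
    {"hand": 10,"tx": -3.4,"ty": 0.7,"tz": -1.7,"rx": 0,"ry": 0,"rz": 0},
    {"hand": 10,"tx": -3.4,"ty": 0.7,"tz": -1.7,"rx": 0,"ry": 0,"rz": 0},
    {"hand": 10,"tx": -3.4,"ty": 0.7,"tz": -1.7,"rx": 0,"ry": 0,"rz": 0}
  ]
}}

```text
time_s: 17.38
eef_pos: [0.5093, 0.1116, 0.2161]
tool_rot: [[0.872, 0.236, 0.428], [0.212, -0.972, 0.105], [0.441, -0.001, -0.898]]
ft_force: [6.6, 4.6, -0.1]
gripper_width: 0.017
gripper_force: 39.3
```

```bash
python3 -c "
from h import *
st(477.5)"
```

```text
t 17.3833 cmd 477.5 hand 117.03492509247377 r 38.40076238471933 Ft -7.949192380405708 Fr 1.055003003748908 fz -0.11562438973469652 w 0.017040696402480886 z 0.21611150964412953
```

Hand is back at the very position where driving began (.5093,.1116), still under drive load. I'll unload it slightly backwards, then open only to 25 mm because the stem is beside the finger, and lift.

{"fn": "jog_arm", "kwargs": {
  "moves": [
    {"hand": 10,"tx": 1.0,"ty": -0.3,"tz": 0.5,"rx": 0,"ry": 0,"rz": 0},
    {"hand": 10,"tx": 1.0,"ty": -0.3,"tz": 0.5,"rx": 0,"ry": 0,"rz": 0},
    {"hand": 25,"tx": 1.0,"ty": -0.3,"tz": 0.5,"rx": 0,"ry": 0,"rz": 0},
    {"hand": 25,"tx": 1.0,"ty": -0.3,"tz": 0.5,"rx": 0,"ry": 0,"rz": 0},
    {"hand": 25,"tx": 1.0,"ty": -0.3,"tz": 0.5,"rx": 0,"ry": 0,"rz": 0}
  ]
}}

```text
time_s: 17.8
eef_pos: [0.5087, 0.1112, 0.2144]
tool_rot: [[0.875, 0.237, 0.423], [0.213, -0.972, 0.103], [0.435, -0.0, -0.9]]
ft_force: [-0.5, -0.1, 0.2]
gripper_width: 0.0251
gripper_force: 0.0
```

```bash
python3 -c "
from h import *
st(475.5);print(bot.get_obs()['ft_force'])"
```

```text
t 17.8 cmd 475.5 hand 117.9422861693262 r 38.35940981265588 Ft 0.4937432003620403 Fr 0.19027247161750344 fz 0.24031736429398082 w 0.025117147216796133 z 0.21438082966458233
[-0.5253 -0.0633  0.2403]
```

{"fn": "jog_arm", "kwargs": {
  "moves": [
    {"hand": 25,"tx": 4.4,"ty": 0,"tz": -9,"rx": 0,"ry": 0,"rz": 0},
    {"hand": 25,"tx": 13,"ty": 0,"tz": -27,"rx": 0,"ry": 0,"rz": 0},
    {"hand": 25,"tx": 26,"ty": 0,"tz": -54,"rx": 0,"ry": 0,"rz": 0},
    {"hand": 25,"tx": 31,"ty": 0,"tz": -63,"rx": 0,"ry": 0,"rz": 0},
    {"hand": 25,"tx": 5,"ty": 15,"tz": -75,"rx": 0,"ry": 0,"rz": 0},
    {"hand": 25,"tx": -30,"ty": 30,"tz": -90,"rx": 0,"ry": 0,"rz": 0},
    {"hand": 25,"tx": -65,"ty": 50,"tz": -105,"rx": 0,"ry": 0,"rz": 0},
    {"hand": 25,"tx": -95,"ty": 70,"tz": -120,"rx": 0,"ry": 0,"rz": 0}
  ]
}}

```text
time_s: 18.47
eef_pos: [0.3905, 0.0111, 0.2815]
tool_rot: [[0.873, 0.24, 0.424], [0.216, -0.971, 0.105], [0.437, -0.0, -0.899]]
ft_force: [-0.4, -1.0, 0.1]
gripper_width: 0.0253
gripper_force: 0.0
```

{"fn": "jog_arm", "kwargs": {
  "moves": [
    {"hand": 25,"tx": 0,"ty": 40,"tz": 0,"rx": 0,"ry": 0,"rz": 0},
    {"hand": 25,"tx": 0,"ty": 80,"tz": 0,"rx": 0,"ry": 0,"rz": 0},
    {"hand": 25,"tx": 0,"ty": 120,"tz": 0,"rx": 0,"ry": 0,"rz": 0},
    {"hand": 25,"tx": 0,"ty": 120,"tz": 0,"rx": 0,"ry": 0,"rz": 0}
  ]
}}

```text
time_s: 18.8
eef_pos: [0.4205, -0.1119, 0.2822]
tool_rot: [[0.876, 0.227, 0.426], [0.205, -0.974, 0.098], [0.438, 0.002, -0.899]]
ft_force: [-0.3, 1.3, 0.1]
gripper_width: 0.0251
gripper_force: 0.0
```

Run:
```python
from h import *
o=bot.get_obs();print(o["eef_pos"],o["ft_force"],o["time_s"])
I=bot.camera("top");S=bot.camera("scene");print(wheel("top",I),wheel("scene",S))
f=lambda im:cv2.resize(cv2.cvtColor(im,cv2.COLOR_RGB2BGR),(390,590),interpolation=cv2.INTER_CUBIC)
cv2.imwrite("pics/both5.png",np.hstack([f(I[130:330,225:357]),f(S[115:305,220:346])]))
```

```text
[ 0.4205 -0.1119  0.2822] [-0.2552  1.3113  0.1427] 18.8
(array([0.5187, 0.0726]), np.float64(0.04537943634415858)) (array([0.5104, 0.0748]), np.float64(0.04015612278747858))
```

View pics/both5.png

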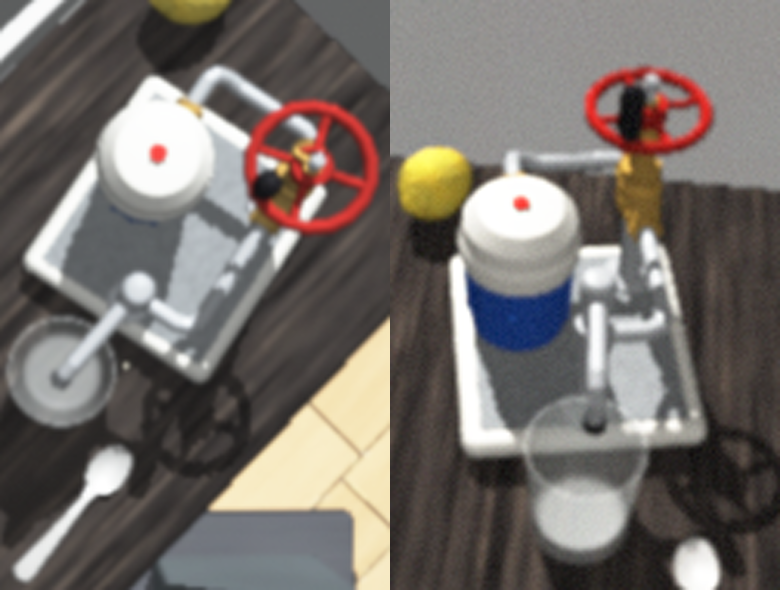

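The picture shows the wheel centre unmoved, the spout tip over the middle of the glass, the knob at about top-half (267,187), and the arm clear of everything.

```bash
python3 -c "
from bench import bot
print(bot.job_done())"
```

```text
the job is handed in; nothing more can be done
None
```

The spout is over the glass, the valve was turned one full turn (to within about 1° by the hand's position) from where the wheel began to drive, the grip is released, and the job was handed in at about 19 s.

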